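# Dry lay-up of a laminated joiner's mallet

### The job

Lay up the mallet dry on the plywood gluing board: first the dark walnut cheek flat and centred on the white waxed paper, its length the same way as the paper's; on it the red and the yellow core block, each flush with one end of the cheek and with its long sides - red on the left and yellow on the right as you look from the brown rest batten towards the paper - with the handle lying in the slot between them, its grip on the batten and its other end flush with the far side of the head; last the pale maple cheek flat on top, flush with the dark one all round. Leave everything released and still, and leave the glue bottle, the clamp, the chisel and the try square where they lie.

Things in the scene. Friction and masses are not known exactly. Their poses are not given: they have to be found in the camera images.
- bed (a point): Fixed plywood gluing board 280 (x) x 160 x 18 mm. The point is on its top face (z=18) at the centre of a white waxed paper, 80 (x) x 154 (y) mm, blue tape on its short ends: the head's place. +x points away from the rest batten, +y left as seen from it. Board spans x -215..65, y -80..80 mm. Batten: brown wood, 22 x 100 mm, 20 mm high over the board (a cheek's thickness), centred at x=-170.
- dark_cheek_c (a point): Dark brown walnut cheek, loose block 66 (x) x 140 (y) x 20 mm high, 130 g; the point is its centre, 10 mm up. It starts flat on the bench, its length roughly away from the robot. A half turn leaves it the same. Its place: centre at (0, 0, 10) mm in the frame of bed, its y along bed's y.
- pale_cheek_c (a point): Pale cream maple cheek, loose block 66 (x) x 140 (y) x 20 mm high, 130 g; the point is its centre, 10 mm up. It starts flat on the bench like the dark one. A half turn leaves it the same. Its place: squarely over the dark cheek on the two cores, its underside 48 mm above the board.
- red_core_c (a point): Dark red core block, loose, 66 (x) x 49 (y) x 28 mm high, 70 g; the point is its centre, 14 mm up. Its place: on the dark cheek, its 66 mm across the cheek's 66 mm width, its centre 45.5 mm towards bed's +y from the cheek's centre. A half turn leaves it the same.
- yellow_core_c (a point): Yellow core block, loose, 66 (x) x 49 (y) x 28 mm high, 70 g; the point is its centre, 14 mm up. Its place: on the dark cheek like the red one, but its centre 45.5 mm towards bed's -y; a slot 42 mm wide stays between the two. A half turn leaves it the same.
- handle_c (a point): Light tan ash handle, loose, 270 mm long, 26 mm high, 140 g; the point is its mid-length, 13 mm up. +x runs to the plain end for the head; from 30 mm behind the point to that end it is 28 mm wide (y). The other end is the rounded grip, 34 mm wide, dark band at its tip. Its place: on dark cheek and batten, +x along bed's +x, the point 102 mm from the cheek's centre towards the batten.
- glue_bottle: White glue bottle, standing, loose, 66 mm diameter, 185 mm tall; origin at the centre of its underside. Not to be disturbed.
- clamp: Steel F-clamp lying on the bench beyond the gluing board, loose, 360 mm long bar, jaws 100 mm, black handle with a green end, 30 mm high at most; origin at bench level under its screw, beside the sliding jaw. Not to be disturbed.
- chisel: Chisel with a black handle, lying between the glue bottle and the clamp, loose, 270 mm long along its x, 29 mm high; origin at bench level under its middle. Not to be disturbed.
- square: Try square, dark wooden stock 115 mm with a brass face and a steel blade 150 mm, lying flat, loose, 18 mm high; origin at bench level under the middle of the stock. Not to be disturbed.

How it is judged (in metres and radians):
On the way, in this order (a step that is already met when the one before it is completed fails the run):
1. the dark cheek lies on the waxed paper (z of dark_cheek_c in the frame of bed between 0.005 and 0.015 m and angle between dark_cheek_c's own z axis and vertical below 0.07 rad and horizontal distance between dark_cheek_c and bed below 0.012 m and angle between the y axis of dark_cheek_c and the y axis of bed, either way round below 0.14 rad), for 0.2 s.
2. both cores and the handle lie in their places on the dark cheek (all of step 1 and z of red_core_c in the frame of bed between 0.029 and 0.039 m and angle between each of red_core_c, yellow_core_c, handle_c's own z axis and vertical below 0.07 rad and x of red_core_c in the frame of dark_cheek_c between -0.01 and 0.01 m and horizontal distance between red_core_c and dark_cheek_c between 0.0355 and 0.0555 m and angle between the y axis of each of red_core_c, yellow_core_c and the y axis of dark_cheek_c, either way round below 0.16 rad and y of red_core_c in the frame of bed above 0.02 m and z of yellow_core_c in the frame of bed between 0.029 and 0.039 m and x of yellow_core_c in the frame of dark_cheek_c between -0.01 and 0.01 m and horizontal distance between yellow_core_c and dark_cheek_c between 0.0355 and 0.0555 m and y of yellow_core_c in the frame of bed below -0.02 m and z of handle_c in the frame of bed between 0.028 and 0.038 m and y of handle_c in the frame of dark_cheek_c between -0.01 and 0.01 m and (x of handle_c in the frame of dark_cheek_c between -0.114 and -0.09 m or x of handle_c in the frame of dark_cheek_c between 0.09 and 0.114 m) and x of handle_c in the frame of bed below -0.07 m and x of bed in the frame of handle_c above 0.07 m and angle between the x axis of handle_c and the x axis of dark_cheek_c, either way round below 0.12 rad), for 0.2 s.
3. the pale cheek lies on top (all of step 2 and z of pale_cheek_c in the frame of bed between 0.053 and 0.063 m and angle between pale_cheek_c's own z axis and vertical below 0.07 rad and x of pale_cheek_c in the frame of dark_cheek_c between -0.01 and 0.01 m and y of pale_cheek_c in the frame of dark_cheek_c between -0.01 and 0.01 m and angle between the y axis of pale_cheek_c and the y axis of dark_cheek_c, either way round below 0.14 rad), for 0.2 s.
At the end, for the whole second after the job is handed in: All flat (4 deg), at its height (5 mm), released, at rest: dark cheek centred on the paper to 12 mm, 8 deg; on it red core left, yellow core right, flush to 10 mm, 9 deg; handle between, centred to 10 mm, plain end flush to 12 mm, 7 deg; pale cheek on top flush to 10 mm, 8 deg (all of step 3 and linear speed of each of dark_cheek, red_core, yellow_core, handle, pale_cheek below 0.02 m/s); the robot touches nothing.
It fails at once if the glue bottle is shifted by more than 25 mm (distance of glue_bottle from where it was at the start of the episode above 0.025 m).
It fails at once if the clamp is shifted by more than 25 mm (distance of clamp from where it was at the start of the episode above 0.025 m).
It fails at once if the chisel is shifted by more than 25 mm (distance of chisel from where it was at the start of the episode above 0.025 m).
It fails at once if the try square is shifted by more than 25 mm (distance of square from where it was at the start of the episode above 0.025 m).
It also fails if it takes over 115 s, if anything falls off the work surface, if the arm or the gripper's body presses on something with over 40 N, if the wrist force passes 120 N, or if a joint passes its speed limit or range.

### The arm

A 6-joint arm with a two-finger parallel gripper is mounted at the origin on the work surface. World frame = base frame: x ahead of the robot, y to its left, z up, the work surface at z = 0. Lengths are in m, angles in degrees, forces in N, time in s.
With the tool pointing down it reaches from about 0.325 to 0.75 m from the base axis. Payload 7.6 kg.
Tool frame: the origin (TCP) lies at the very end of the fingers, on their centre line; the grasp point (between the pads) lies 19 mm behind it (grip_depth is the z of the grasp point in the tool frame, in m); z points along the fingers, y is the line along which they close (so a half turn about z gives the same grasp; the last joint's range is limited). The gripper opens to 85 mm and grips with 20 to 120 N. Pads are 22 mm wide; open, the fingers measure 114 mm over their backs; the gripper's body (76 mm by 85 mm) begins 54 mm behind the grasp point. The pads swing forward as they close: fully open they stand 13 mm farther back than shut.
Start: joints at [-70.09, 2.991, 80.254, -0, 96.75, -4.028], TCP at [0.213, -0.48, 0.193] pointing down, gripper open.
Joint ranges: [-166.34, 166.34], [-52.06, 124.39], [6.96, 135.62], [-60.46, 240.46], [14.63, 156.25], [-167.68, 167.68]. Speed limits (degrees/s): [147.25, 147.25, 172.46, 180, 180, 180].

### API

Orientations are given as [roll, pitch, yaw] about the fixed x, y, z axes, in that order (R = Rz(yaw) Ry(pitch) Rx(roll)).
In Python, from cell import * gives the robot as it stands. The module is installed in compiled form; this text tells all that it offers.
- The arm moves only by the tool carry_out, never from a script. Its argument "moves" is a list of rows, each a list of 3 entries, a list of its own where there are three numbers: the shift along the world's x, y, z in units of 0.04 m (1.0 is 0.04 m), then the turn, a rotation vector about the world's x, y, z in units of 0.08 rad (1.0 is 0.08 rad), then the opening, from 0 (shut) to 1 (fully open). A call has 1 to 5 rows; each row shifts and turns the commanded pose from where the row before left it; what a row does not reach is not made up. A row lasts 1/12 s, in which the tool goes at most 41.7 mm and 7.16 degrees, less where a joint would pass 70% of its speed; a pose out of reach is approached as far as the arm can. A call with a number of a shift or a turn outside -1 to 1 is refused whole. A call with a gripper value outside its range is refused whole. The fingers move at their own pace and stop on an object; "grip_force" is the grip in N (left out, the last holds). Time passes only in rows, so rows that do not move let the fingers close. It gives the time, the measured TCP pose, the force, the opening and the grip force at its end, in the units of the state.
- get_obs(): the state, without advancing time (a new reading comes with each control period).
- capture(name): name is "scene" or "top" or "wrist"; returns a dict with "image" (420x560x3 uint8, blue, green, red), "camera_matrix" (3x3 intrinsics, pixels), "extrinsics" (4x4, takes a point from camera to world coordinates). Camera axes: x right, y up, looking along -z (the intrinsics and any distortion apply to the point x, -y, -z); pixel columns grow to the right and rows downward; lengths in m; the calibration is good to about 2 mm. The wrist camera is an equidistant fisheye: a pixel r from the principal point sees the ray r / f radians off the axis. A picture is of the moment at which its call begins. There is no depth.
- close_job(): hands the job in; it is judged then, once.
The state is a dict: "clock": time; "joints": joint angles; "qvel": joint speeds; "joint_efforts": joint torques, N m; "tool_pos": TCP position; "orientation": TCP orientation; "force": force on the tool from outside, world axes, zero at the start; "ft_torque": the same for the moment, N m; "width": finger opening in m; "finger_force": force on a finger pad.
Only numpy, scipy, OpenCV 4.12 (cv2) and the standard library are available. Lean on these libraries where they do the work, as an engineer would, in place of code of your own. Each camera call takes 0.05 s, during which the arm holds its last target. There are 200 camera calls.

## Working session

There is one attempt and no reset: what is moved stays moved. The work goes in short steps, Python scripts to look and compute and a tool call to move; the robot and the scene stay as the last step left them, time stands still between calls to the robot, and variables do not carry over. Pictures are saved under pics/ and viewed, at most 14 in all, crops included, and the job is handed in when it is done.

Besides the shell and the picture viewer there is one more tool, called after "Request:" as a command line: name --argument value ..., lists and objects as JSON in quotes. carry_out: Moves the arm, as the interface text tells. Its arguments: {"type":"object","properties":{"moves":{"type":"array","items":{"type":"array"}},"grip_force":{"type":"number"}},"required":["moves"]}

```bash
mkdir -p pics
python3 - <<'E'
from cell import *
import cv2
o=get_obs();print({k:o[k] for k in('clock','tool_pos','orientation','width','joints')})
for n in('scene','top'):
    c=capture(n);cv2.imwrite(f'pics/{n}0.png',c['image']);print(n,c['camera_matrix'],c['extrinsics'],[k for k in c])
E
```

```text
{'clock': 0.0, 'tool_pos': array([ 0.21291253, -0.47949509,  0.19216378]), 'orientation': array([-1.79910324e+02, -7.34722445e-03,  2.39386609e+01]), 'width': 0.08528792434197252, 'joints': array([-7.00909037e+01,  3.02751976e+00,  8.03136938e+01,  1.03461825e-03,
        9.67487566e+01, -4.02944957e+00])}
scene [[498.27915316   0.         281.62261197]
 [  0.         498.27915316 206.19313388]
 [  0.           0.           1.        ]] [[ 0.71971372 -0.59477762  0.35812253  1.04069735]
 [ 0.69426659  0.61840082 -0.3682042  -0.42367435]
 [-0.00246365  0.51363412  0.85800578  1.04035485]
 [ 0.          0.          0.          1.        ]] ['image', 'camera_matrix', 'extrinsics']
top [[405.78328232   0.         283.0726525 ]
 [  0.         405.78328232 211.55819582]
 [  0.           0.           1.        ]] [[ 0.0123579   0.98319991 -0.18211323  0.4525689 ]
 [-0.99976674  0.00892302 -0.01966854  0.00630582]
 [-0.01771311  0.18231381  0.98308083  1.04651669]
 [ 0.          0.          0.          1.        ]] ['image', 'camera_matrix', 'extrinsics']
```

View pics/top0.png

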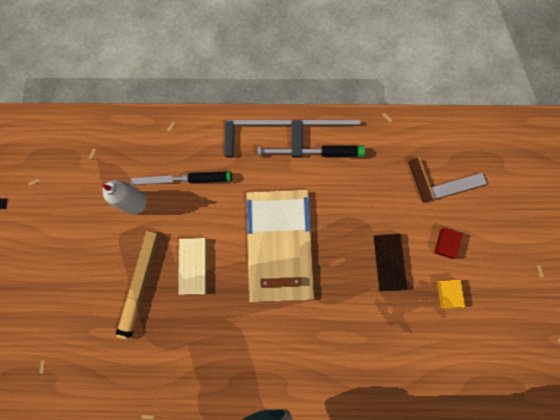

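View pics/scene0.png

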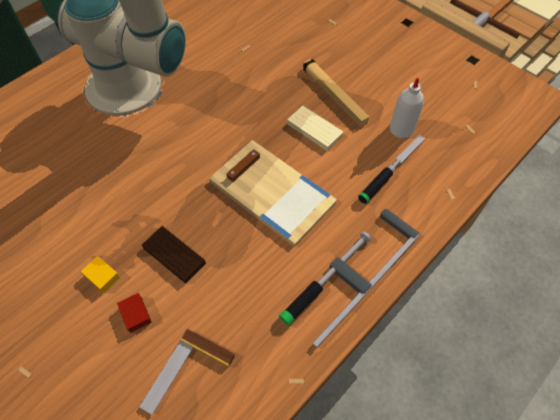

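```bash
cat > h.py <<'E'
import numpy as np, cv2
from cell import *
def cast(c,px,z):
    K,E=c['camera_matrix'],c['extrinsics']; px=np.asarray(px,float).reshape(-1,2)
    x=(px-K[:2,2])/K[0,0]
    d=np.c_[x[:,0],-x[:,1],-np.ones(len(x))]@E[:3,:3].T; t=E[:3,3]
    return t+d*((z-t[2])/d[:,2])[:,None]
def proj(c,P):
    E=c['extrinsics'];K=c['camera_matrix'];p=(np.asarray(P,float).reshape(-1,3)-E[:3,3])@E[:3,:3]
    return np.c_[K[0,2]+K[0,0]*p[:,0]/-p[:,2],K[1,2]+K[0,0]*p[:,1]/p[:,2]]
# hsv lo, hi, box(x0,y0,x1,y1) in top picture
M={'red':((0,120,40),(8,255,255)),'yellow':((18,170,120),(35,255,255)),
   'dark':((0,0,0),(180,255,62)),'pale':((12,20,165),(40,140,255)),
   'handle':((12,60,110),(30,215,255)),'blue':((95,90,50),(125,255,255)),'paper':((0,0,150),(180,45,255))}
def mask(img,n,box):
    m=cv2.inRange(cv2.cvtColor(img,cv2.COLOR_BGR2HSV),*map(np.array,M[n])); k=np.zeros_like(m)
    x0,y0,x1,y1=box; k[y0:y1,x0:x1]=m[y0:y1,x0:x1]; return k
def rect(c,n,box,z,m=None):
    m=mask(c['image'],n,box) if m is None else m
    cs=cv2.findContours(m,0,cv2.CHAIN_APPROX_NONE)[0]; q=max(cs,key=cv2.contourArea).reshape(-1,2)
    w=cast(c,q,z)[:,:2]*1000
    (cx,cy),(a,b),t=cv2.minAreaRect(w.astype(np.float32))
    if a<b: a,b,t=b,a,t+90
    t=(t+90)%180-90   # angle of long side from world x
    return np.round([cx,cy,a,b,t],1)
E
python3 - <<'E'
from h import *
c=capture('top');im=c['image'];vis=im.copy()
B={'red':((425,222,472,265),.014),'yellow':((430,275,475,318),.014),'dark':((365,225,415,298),.010),'pale':((170,230,214,302),.010),'handle':((105,225,166,345),.013)}
for n,(b,z) in B.items():
    m=mask(im,n,b); 
    m=cv2.morphologyEx(m,cv2.MORPH_CLOSE,np.ones((3,3)))
    print(n,rect(c,n,b,z,m)); vis[m>0]=(255,0,255)
b=(235,180,325,245)
m=mask(im,'blue',b)|mask(im,'paper',b);m=cv2.morphologyEx(m,cv2.MORPH_CLOSE,np.ones((3,3)));print('paper',rect(c,'',b,.018,m));vis[m>0]=(0,255,0)
cv2.imwrite('pics/v1.png',cv2.resize(vis[160:360,80:490],None,fx=1.9,fy=1.9,interpolation=0))
E
```

```text
red [ 567.3 -392.5   71.1   57.8  -17.4]
yellow [ 441.2 -390.3   66.8   58.5    5.8]
dark [ 517.5 -245.6  140.3   70.1    4.5]
pale [503.5 260.1 142.4  66.9   2.8]
handle [457.5 400.8 304.5 156.3   3.8]
paper [633.1  38.9 156.6  89.1 -88.4]
```

View pics/v1.png

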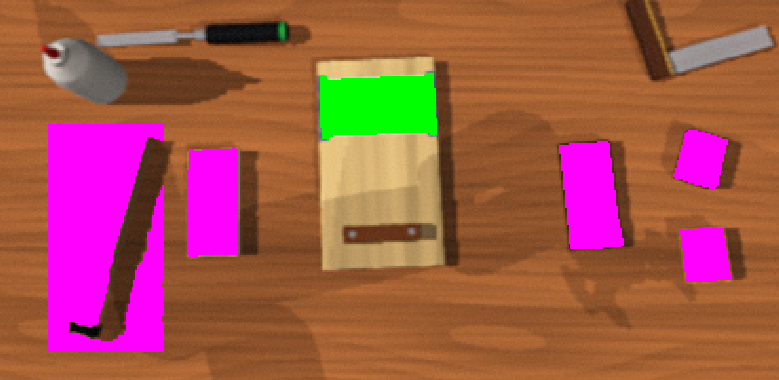

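Run:
```python
from h import *
c=capture('top');im=c['image'];hsv=cv2.cvtColor(im,cv2.COLOR_BGR2HSV)
for p in [(140,280),(148,250),(130,315),(180,330),(120,250)]: print(p,hsv[p[1],p[0]])
M['handle']=((16,60,110),(30,215,255))
m=mask(im,'handle',(105,225,166,345));m=cv2.morphologyEx(m,cv2.MORPH_OPEN,np.ones((3,3)))
k=mask(im,'dark',(110,320,140,345))
print('wood',rect(c,'',0,.013,m)); print('band',rect(c,'',0,.013,k))
pts=[]
for b in [(235,180,262,245),(295,180,325,245)]:
    m=mask(im,'blue',b); M1=cv2.moments(m,True); p=cast(c,[M1['m10']/M1['m00'],M1['m01']/M1['m00']],.018)[0]*1000; pts.append(p);print(p,rect(c,'',0,.018,m))
print('mid',(pts[0]+pts[1])/2, np.degrees(np.arctan2(*(pts[0]-pts[1])[:2])))
# board outline at z=18
m=cv2.inRange(hsv,(13,40,130),(30,150,255));k=np.zeros_like(m);k[185:303,240:320]=m[185:303,240:320]
k=cv2.morphologyEx(k|mask(im,'paper',(240,185,320,303)),cv2.MORPH_CLOSE,np.ones((15,15)));print('board',rect(c,'',0,.018,k))
s=capture('scene')
for b in [(250,170,340,250)]:
    m=mask(s['image'],'blue',b);n,l,st,ce=cv2.connectedComponentsWithStats(m)
    for i in range(1,n):
        if st[i,4]>30: print('scene blue',st[i],cast(s,ce[i],.018)*1000)
for n,b in [('red',(110,285,160,340)),('yellow',(75,250,125,295)),('dark',(135,220,215,285)),('pale',(280,100,350,155))]:
    z=.014 if n in('red','yellow') else .01
    print('scene',n,rect(s,n,b,z))
```

```text
(140, 280) [ 18 146 180]
(148, 250) [ 18 150 179]
(130, 315) [ 17 144 206]
(180, 330) [ 12 184 143]
(120, 250) [ 12 176 148]
wood [464.8 393.4 251.4  33.7 -11.1]
band [334.8 415.8  41.6  15.5  84. ]
[630.06525291 113.38418854  18.        ] [631.  113.3  83.9   7.8   1.6]
[636.17339079 -33.81610978  18.        ] [637.6 -33.6  84.2   9.9   3.6]
mid [633.11932185  39.78403938  18.        ] -2.3761491277437896
board [559.5  37.  281.9 161.7   3.1]
scene blue [301 176  28  21  99] [[631.92888732 112.58233593  18.        ]]
scene blue [261 215  29  23 130] [[640.67209623 -33.3996504   18.        ]]
scene red [ 567.6 -391.3   76.4   51.3  -17.1]
scene yellow [ 442.4 -388.6   80.3   51.6    5.3]
scene dark [ 519.6 -244.1  145.4   67.5    4.7]
scene pale [498.5 261.9 143.9  69.7   2.8]
```

Request:
carry_out --moves '[[[0.76,0.58,0],[0,0,-0.42],1],[[0.76,0.58,0],[0,0,-0.42],1],[[0.76,0.58,0],[0,0,-0.42],1],[[0.76,0.58,0],[0,0,-0.42],1],[[0.76,0.58,0],[0,0,-0.42],1]]'

```text
clock: 0.67
tool_pos: [0.3662, -0.3626, 0.193]
orientation: [180.0, -0.0, 14.2]
force: [0.0, -0.9, -0.0]
width: 0.0856
finger_force: 0.0
```

Request:
carry_out --moves '[[[0.77,0.59,-0.2],[0,0,-0.42],1],[[0.77,0.59,-0.2],[0,0,-0.42],1],[[0.77,0.59,-0.2],[0,0,-0.42],1],[[0.77,0.59,-0.2],[0,0,-0.42],1],[[0.77,0.59,-0.2],[0,0,-0.42],1]]'

```text
clock: 1.08
tool_pos: [0.5203, -0.2443, 0.1526]
orientation: [180.0, 0.0, 4.6]
force: [0.5, -0.2, -0.2]
width: 0.0854
finger_force: 0.0
```

Request:
carry_out --moves '[[[0,0,0],[0,0,0],1],[[0,0,0],[0,0,0],1]]'

```text
clock: 1.25
tool_pos: [0.5197, -0.2442, 0.1518]
orientation: [-179.9, 0.1, 4.9]
force: [-0.7, -0.7, 0.6]
width: 0.0858
finger_force: 0.0
```

Run:
```python
from h import *
o=get_obs();print(o['tool_pos'],o['orientation'],o['force'],o['clock'])
c=capture('wrist');cv2.imwrite('pics/w1.png',c['image']);print(c['camera_matrix'],c['extrinsics'])
```

```text
[ 0.51970329 -0.24419221  0.15175566] [-1.79937939e+02  1.12477704e-01  4.88358505e+00] [-0.67837572 -0.67540797  0.55738942] 1.25
[[325.1922621    0.         275.79396922]
 [  0.         325.1922621  210.32308669]
 [  0.           0.           1.        ]] [[ 8.50711848e-02  9.47857979e-01  3.07128874e-01  5.97576812e-01]
 [-9.96374432e-01  8.12196914e-02  2.53249421e-02 -2.38137722e-01]
 [-9.40463989e-04 -3.08169780e-01  9.51330911e-01  3.32901799e-01]
 [ 0.00000000e+00  0.00000000e+00  0.00000000e+00  1.00000000e+00]]
```

View pics/w1.png

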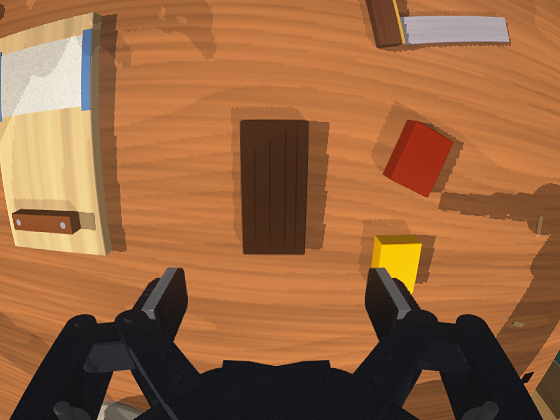

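```bash
cat >> h.py <<'E'
def fcast(c,px,z):
    K,E=c['camera_matrix'],c['extrinsics']; x=(np.asarray(px,float).reshape(-1,2)-K[:2,2])/K[0,0]
    th=np.linalg.norm(x,axis=1)+1e-9; s=np.sin(th)/th
    d=np.c_[x[:,0]*s,-x[:,1]*s,-np.cos(th)]@E[:3,:3].T; t=E[:3,3]
    return t+d*((z-t[2])/d[:,2])[:,None]
def wrect(c,lo,hi,box,z,close=5):
    x0,y0,x1,y1=box; m=np.zeros(c['image'].shape[:2],np.uint8)
    m[y0:y1,x0:x1]=cv2.inRange(cv2.cvtColor(c['image'],cv2.COLOR_BGR2HSV),lo,hi)[y0:y1,x0:x1]
    m=cv2.morphologyEx(m,cv2.MORPH_CLOSE,np.ones((close,close)))
    m=cv2.morphologyEx(m,cv2.MORPH_OPEN,np.ones((5,5)))
    q=max(cv2.findContours(m,0,cv2.CHAIN_APPROX_NONE)[0],key=cv2.contourArea).reshape(-1,2)
    w=fcast(c,q,z)[:,:2]*1000
    (cx,cy),(a,b),t=cv2.minAreaRect(w.astype(np.float32))
    if a<b: a,b,t=b,a,t+90
    return np.round([cx,cy,a,b,(t+90)%180-90],1)
E
python3 - <<'E'
from h import *
c=capture('wrist');h=cv2.cvtColor(c['image'],cv2.COLOR_BGR2HSV)
for p in [(275,190),(317,190),(420,150),(415,185),(445,165),(400,265),(410,240),(200,150)]:print(p,h[p[1],p[0]])
print(fcast(c,[(240,120),(308,120),(305,254),(243,254)],.02)*1000)
print('dark',wrect(c,(0,0,0),(180,255,95),(225,105,316,265),.02))
print('red top',wrect(c,(0,205,110),(7,255,255),(370,100,470,205),.028))
E
```

```text
(275, 190) [ 12 158  66]
(317, 190) [ 13 159 127]
(420, 150) [  5 223 157]
(415, 185) [  5 215 164]
(445, 165) [ 12 165 136]
(400, 265) [ 24 240 250]
(410, 240) [ 20 223 135]
(200, 150) [ 12 164 202]
[[ 583.43332179 -206.11952647   20.        ]
 [ 588.78224091 -270.93167558   20.        ]
 [ 449.47165849 -283.02443062   20.        ]
 [ 443.90956669 -216.91602784   20.        ]]
dark [ 517.4 -242.6  139.4   65.5    4.6]
red top [ 567.1 -384.8   65.2   58.3  -17.8]
```

Request:
carry_out --moves '[[[-0.05,0.04,-0.9],[0,0,0],1],[[0,0,-0.9],[0,0,0],1],[[0,0,-0.9],[0,0,0],1],[[0,0,-0.7],[0,0,0],1],[[0,0,-0.35],[0,0,0],1]]'

```text
clock: 1.77
tool_pos: [0.514, -0.2446, -0.0008]
orientation: [-179.9, 0.3, 4.6]
force: [-0.3, -0.4, 0.6]
width: 0.0853
finger_force: 0.0
```

Request:
carry_out --grip_force 40 --moves '[[[0,0,0],[0,0,0],1],[[0,0,0],[0,0,0],0.6],[[0,0,0],[0,0,0],0.6],[[0,0,0],[0,0,0],0.6],[[0,0,0],[0,0,0],0.6]]'

```text
clock: 2.18
tool_pos: [0.5179, -0.245, 0.0049]
orientation: [179.9, -0.2, 4.7]
force: [0.8, 0.3, 0.2]
width: 0.0513
finger_force: 0.0
```

Request:
carry_out --moves '[[[0,0,0],[0,0,0],0.6],[[0,0,0],[0,0,0],0.6],[[0,0,0],[0,0,0],0.6]]'

```text
clock: 2.43
tool_pos: [0.5172, -0.2443, 0.0034]
orientation: [180.0, -0.0, 4.7]
force: [0.8, 0.1, -0.5]
width: 0.0512
finger_force: 0.0
```

Run:
```python
from h import *
c=capture('scene');s=capture('wrist')
a=cv2.resize(c['image'][190:310,80:240],None,fx=2.5,fy=2.5)
b=cv2.resize(s['image'],(400,300));cv2.imwrite('pics/s2.png',np.hstack([a,b]))
o=get_obs();print(o['tool_pos'],o['width'],o['joints'])
```

```text
[ 0.51709928 -0.24422948  0.00313072] 0.0513327559073309 [-2.89788181e+01  1.86618524e+01  8.48158715e+01 -4.47325036e-03
  7.65135235e+01  5.63290686e+01]
```

View pics/s2.png

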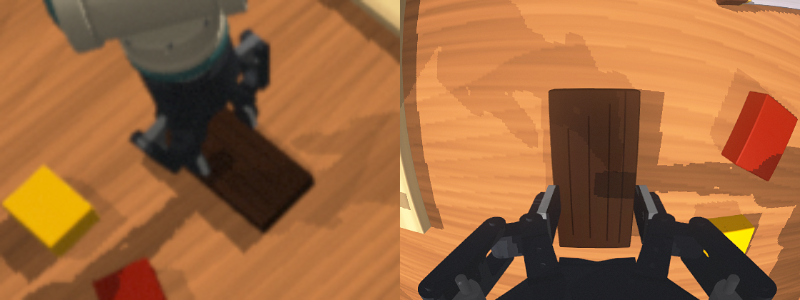

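Run:
```python
from h import *
c=capture('wrist');cv2.imwrite('pics/w3.png',cv2.resize(c['image'][225:365,150:420],None,fx=2.9,fy=2.9,interpolation=cv2.INTER_CUBIC))
```

```text
(no output)
```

View pics/w3.png

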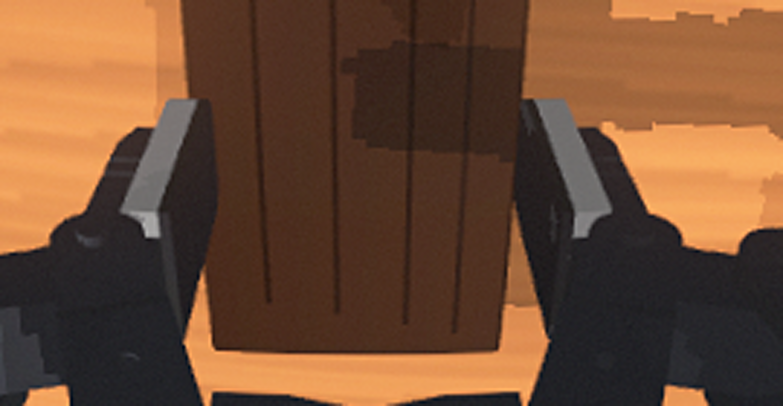

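Run:
```python
from h import *
s=capture('scene');cv2.imwrite('pics/s4.png',cv2.resize(s['image'][215:285,120:220],None,fx=7,fy=7,interpolation=cv2.INTER_CUBIC))
for z in(.01,.03,.05): print(z,[(proj(s,[.519+dx,-.2442+dy,z])[0]-[120,215])*7 for dx,dy in((.011,-.0255),(-.011,-.0255),(0,-.033))])
w=capture('wrist')
for z in(.01,.03,.05): print(z,fcast(w,[(221.7,259.5),(330.7,259.5)],z)*1000)
```

```text
0.01 [array([330.11666212, 342.68872236]), array([286.88747761, 299.53782645]), array([290.25971418, 336.35949251])]
0.03 [array([317.53504792, 316.57684573]), array([273.72912533, 272.94607876]), array([277.07400268, 310.17732742])]
0.05 [array([304.55703474, 289.64228285]), array([260.15918018, 245.52254197]), array([263.47330808, 283.17115251])]
0.01 [[ 504.98719907 -212.89458176   10.        ]
 [ 510.34118869 -278.36404969   10.        ]]
0.03 [[ 515.26815393 -215.80041242   30.        ]
 [ 520.00776555 -273.7571649    30.        ]]
0.05 [[ 525.54910879 -218.70624309   50.        ]
 [ 529.67434242 -269.1502801    50.        ]]
```

View pics/s4.png

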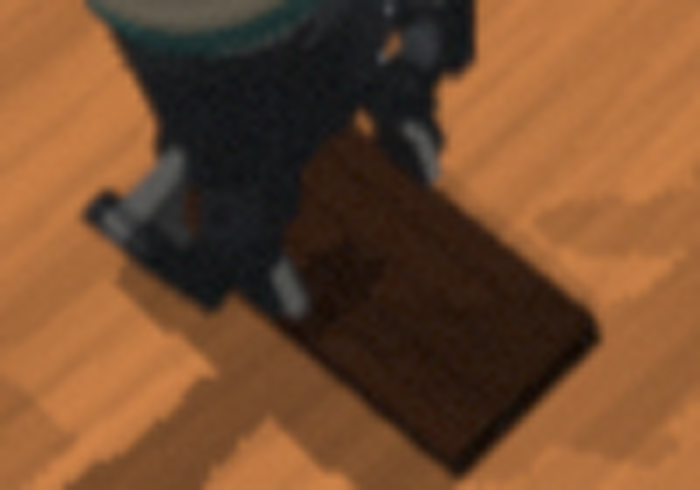

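Request:
carry_out --moves '[[[0,0,0],[0,0,0],1],[[0,0,0],[0,0,0],1],[[0,0,0],[0,0,0],1],[[0,0,0],[0,0,0],1],[[0,0,-0.15],[0,0,0],1]]'

```text
clock: 3.1
tool_pos: [0.5179, -0.2447, -0.0019]
orientation: [179.9, -0.1, 4.7]
force: [0.9, -0.2, 0.6]
width: 0.0853
finger_force: 0.0
```

Request:
carry_out --moves '[[[0,0,-0.1],[0,0,0],1],[[0,0,0],[0,0,0],1]]'

```text
clock: 3.27
tool_pos: [0.5162, -0.2438, -0.0085]
orientation: [-179.9, 0.1, 4.7]
force: [0.3, 0.1, -1.0]
width: 0.0857
finger_force: 0.0
```

Run:
```python
from h import *
o=get_obs();print(o['tool_pos'],o['width'],o['force'])
w=capture('wrist')
cv2.imwrite('pics/w5.png',w['image'][200:400,100:460])
```

```text
[ 0.51622418 -0.24383866 -0.00850697] 0.0856665927538257 [ 0.28454264  0.13882518 -1.00473827]
```

View pics/w5.png

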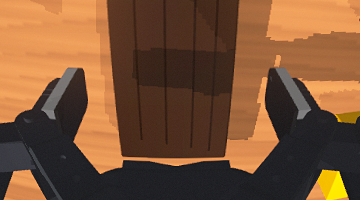

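Request:
carry_out --moves '[[[0,0,-0.12],[0,0,0],1],[[0,0,-0.12],[0,0,0],1],[[0,0,0],[0,0,0],1]]'

```text
clock: 3.57
tool_pos: [0.5164, -0.2439, -0.0179]
orientation: [-179.9, 0.1, 4.7]
force: [0.4, 0.6, 0.6]
width: 0.0853
finger_force: 0.0
```

Request:
carry_out --grip_force 30 --moves '[[[0,0,0],[0,0,0],0.7],[[0,0,0],[0,0,0],0.7],[[0,0,0],[0,0,0],0.7],[[0,0,0],[0,0,0],0.7]]'

```text
clock: 3.9
tool_pos: [0.5172, -0.2443, -0.0163]
orientation: [180.0, -0.0, 4.7]
force: [0.6, -0.6, 1.1]
width: 0.0597
finger_force: 0.0
```

Request:
carry_out --moves '[[[0,0,0],[0,0,0],1],[[0,0,0],[0,0,0],1],[[0,0,0],[0,0,0],1],[[0,0,-0.12],[0,0,0],1],[[0,0,-0.12],[0,0,0],1]]'

```text
clock: 4.32
tool_pos: [0.5172, -0.2444, -0.0263]
orientation: [180.0, -0.0, 4.7]
force: [0.1, 0.4, -0.2]
width: 0.0854
finger_force: 0.0
```

Request:
carry_out --moves '[[[0,0,0],[0,0,0],1],[[0,0,0],[0,0,0],0.7],[[0,0,0],[0,0,0],0.7],[[0,0,0],[0,0,0],0.7],[[0,0,0],[0,0,0],0.7]]'

```text
clock: 4.73
tool_pos: [0.5173, -0.2443, -0.0257]
orientation: [180.0, -0.0, 4.7]
force: [-2.1, 1.8, 3.1]
width: 0.0634
finger_force: 32.6
```

Request:
carry_out --moves '[[[0,0,0],[0,0,0],1],[[0,0,0],[0,0,0],1],[[0,0,0],[0,0,0],1],[[0,0,-0.12],[0,0,0],1],[[0,0,-0.12],[0,0,0],1]]'

```text
clock: 5.15
tool_pos: [0.5172, -0.2444, -0.036]
orientation: [180.0, -0.0, 4.7]
force: [-0.4, 0.6, -0.5]
width: 0.0853
finger_force: 0.0
```

Request:
carry_out --grip_force 40 --moves '[[[0,0,0],[0,0,0],1],[[0,0,0],[0,0,0],0.6],[[0,0,0],[0,0,0],0.6],[[0,0,0],[0,0,0],0.6],[[0,0,0],[0,0,0],0.6]]'

```text
clock: 5.57
tool_pos: [0.5172, -0.2443, -0.0356]
orientation: [180.0, -0.0, 4.7]
force: [0.7, -0.1, -0.5]
width: 0.065
finger_force: 46.0
```

Request:
carry_out --moves '[[[0,0,0.3],[0,0,0],0.6],[[0,0,0.6],[0,0,0],0.6],[[0,0,0.8],[0,0,0],0.6],[[0,0,0.5],[0,0,0],0.6],[[0,0,0.2],[0,0,0],0.6]]'

```text
clock: 5.98
tool_pos: [0.5188, -0.2452, 0.0651]
orientation: [179.8, -0.3, 4.7]
force: [0.8, 0.0, -1.4]
width: 0.0648
finger_force: 45.9
```

Request:
carry_out --moves '[[[0.147,0.355,0],[0,0,0.963],0.6],[[0.147,0.355,0],[0,0,0.963],0.6],[[0.147,0.355,0],[0,0,0.963],0.6],[[0.147,0.355,0],[0,0,0.963],0.6],[[0.147,0.355,0],[0,0,0.963],0.6]]'

```text
clock: 6.4
tool_pos: [0.5461, -0.1723, 0.0595]
orientation: [-179.9, 0.1, 27.0]
force: [-0.3, -0.0, -1.1]
width: 0.065
finger_force: 45.8
```

Request:
carry_out --moves '[[[0.147,0.355,0],[0,0,0.963],0.6],[[0.147,0.355,0],[0,0,0.963],0.6],[[0.147,0.355,0],[0,0,0.963],0.6],[[0.147,0.355,0],[0,0,0.963],0.6],[[0.147,0.355,0],[0,0,0.963],0.6]]'

```text
clock: 6.82
tool_pos: [0.5755, -0.1014, 0.0594]
orientation: [-179.9, 0.0, 49.0]
force: [-0.2, -0.1, -1.6]
width: 0.0649
finger_force: 45.8
```

Request:
carry_out --moves '[[[0.147,0.355,0],[0,0,0.963],0.6],[[0.147,0.355,0],[0,0,0.963],0.6],[[0.147,0.355,0],[0,0,0.963],0.6],[[0.147,0.355,0],[0,0,0.963],0.6],[[0.147,0.355,0],[0,0,0.963],0.6]]'

```text
clock: 7.23
tool_pos: [0.6049, -0.0305, 0.0594]
orientation: [-179.9, 0.0, 71.1]
force: [-0.3, -0.4, -1.8]
width: 0.0646
finger_force: 45.8
```

Request:
carry_out --moves '[[[0.147,0.355,0],[0,0,0.963],0.6],[[0.147,0.355,0],[0,0,0.963],0.6],[[0.147,0.355,0],[0,0,0.963],0.6],[[0.147,0.355,0],[0,0,0.963],0.6],[[0.147,0.355,0],[0,0,0.963],0.6]]'

```text
clock: 7.65
tool_pos: [0.6342, 0.0405, 0.0593]
orientation: [-179.9, -0.0, 93.2]
force: [-0.1, 0.9, -1.5]
width: 0.065
finger_force: 45.8
```

Request:
carry_out --moves '[[[0,0,0],[0,0,0],0.6],[[0,0,0],[0,0,0],0.6],[[0,0,0],[0,0,0],0.6]]'

```text
clock: 7.9
tool_pos: [0.6341, 0.0392, 0.0596]
orientation: [-179.9, 0.0, 92.9]
force: [0.2, 0.1, -1.6]
width: 0.0652
finger_force: 45.8
```

Run:
```python
from h import *
o=get_obs();print(o['tool_pos'],o['orientation'],o['width'],o['force'])
w=capture('wrist');s=capture('scene')
cv2.imwrite('pics/w6.png',np.hstack([w['image'][:, :],s['image'][100:300:,150:400].repeat(1,0)][:1]+[cv2.resize(s['image'][100:300,160:400],(230,420))]))
```

```text
[0.634105   0.03924048 0.05957257] [-1.79927755e+02  1.64054408e-02  9.28718854e+01] 0.06515225999814417 [ 0.24432828  0.09991759 -1.62040548]
```

View pics/w6.png

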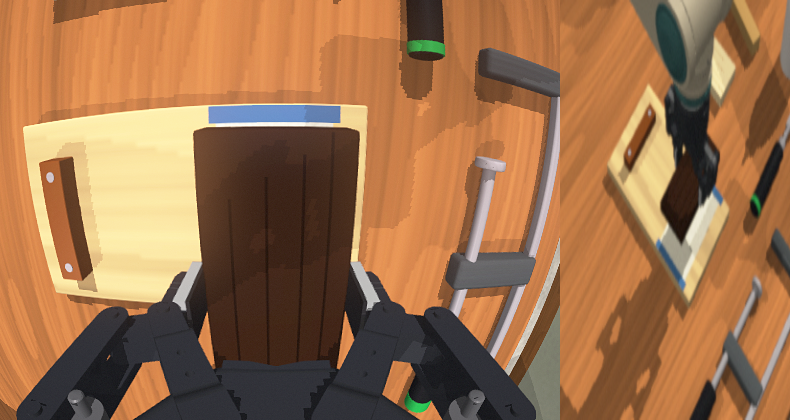

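Request:
carry_out --moves '[[[0,0,-0.7],[0,0,0],0.6],[[0,0,-0.6],[0,0,0],0.6],[[0,0,-0.4],[0,0,0],0.6],[[0,0,-0.15],[0,0,0],0.6],[[0,0,-0.05],[0,0,0],0.6]]'

```text
clock: 8.42
tool_pos: [0.6339, 0.0391, -0.0167]
orientation: [-179.9, 0.0, 92.9]
force: [-0.6, 0.0, -1.4]
width: 0.0646
finger_force: 45.8
```

Request:
carry_out --moves '[[[0,0,0],[0,0,0],0.6],[[0,0,0],[0,0,0],0.6]]'

```text
clock: 8.58
tool_pos: [0.6356, 0.0395, -0.0142]
orientation: [179.9, 0.0, 92.9]
force: [-0.0, -0.1, -1.1]
width: 0.0648
finger_force: 45.8
```

Request:
carry_out --moves '[[[0,0,-0.03],[0,0,0],0.6],[[0,0,-0.03],[0,0,0],0.6],[[0,0,0],[0,0,0],0.6]]'

```text
clock: 8.83
tool_pos: [0.6351, 0.0397, -0.0176]
orientation: [179.9, 0.0, 93.0]
force: [-0.2, -1.0, -0.3]
width: 0.0649
finger_force: 45.9
```

Request:
carry_out --moves '[[[0,0,0],[0,0,0],0.85],[[0,0,0],[0,0,0],1],[[0,0,0],[0,0,0],1],[[0,0,0],[0,0,0],1],[[0,0,0.3],[0,0,0],1]]'

```text
clock: 9.25
tool_pos: [0.6329, 0.0397, -0.0085]
orientation: [-179.7, -0.0, 93.0]
force: [0.3, 0.0, -0.8]
width: 0.0852
finger_force: 0.0
```

Request:
carry_out --moves '[[[0,0,0.7],[0,0,0],1],[[0,0,0.9],[0,0,0],1],[[0,0,0.9],[0,0,0],1],[[0,0,0.9],[0,0,0],1],[[0,0,0],[0,0,0],1]]'

```text
clock: 9.67
tool_pos: [0.6384, 0.0398, 0.141]
orientation: [179.1, 0.0, 93.0]
force: [0.9, -0.4, 1.9]
width: 0.0854
finger_force: 0.0
```

Run:
```python
from h import *
o=get_obs();print(o['tool_pos'],o['orientation'],o['width'],o['force'])
w=capture('wrist');cv2.imwrite('pics/w7.png',w['image'])
print('dark',wrect(w,(0,0,0),(180,255,95),(190,80,370,290),.038,3))
```

```text
[0.63840699 0.03979529 0.14096782] [1.79100552e+02 4.14780125e-02 9.29690607e+01] 0.08538273306299538 [ 0.91522846 -0.39886023  1.90173625]
dark [634.2  40.8 140.1  65.6 -87.1]
```

View pics/w7.png

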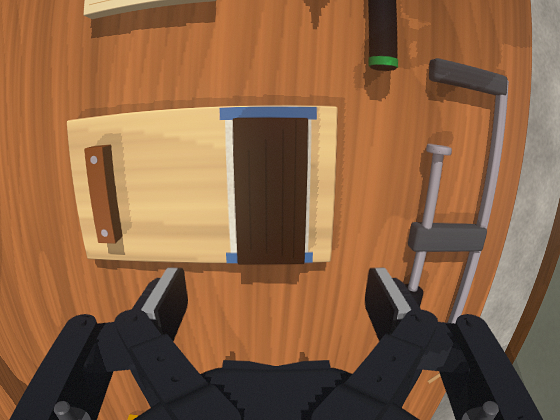

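Request:
carry_out --moves '[[[-0.24,-0.536,0],[0,0,-0.953],1],[[-0.24,-0.536,0],[0,0,-0.953],1],[[-0.24,-0.536,0],[0,0,-0.953],1],[[-0.24,-0.536,0],[0,0,-0.953],1],[[-0.24,-0.536,0],[0,0,-0.953],1]]'

```text
clock: 10.13
tool_pos: [0.5856, -0.0682, 0.1293]
orientation: [-179.9, 0.0, 70.9]
force: [0.3, -0.2, 0.1]
width: 0.0854
finger_force: 0.0
```

Request:
carry_out --moves '[[[-0.24,-0.536,0],[0,0,-0.953],1],[[-0.24,-0.536,0],[0,0,-0.953],1],[[-0.24,-0.536,0],[0,0,-0.953],1],[[-0.24,-0.536,0],[0,0,-0.953],1],[[-0.24,-0.536,0],[0,0,-0.953],1]]'

```text
clock: 10.55
tool_pos: [0.5376, -0.1754, 0.1293]
orientation: [-179.9, 0.0, 49.1]
force: [-0.1, -0.0, -0.7]
width: 0.0856
finger_force: 0.0
```

Request:
carry_out --moves '[[[-0.24,-0.536,0],[0,0,-0.953],1],[[-0.24,-0.536,0],[0,0,-0.953],1],[[-0.24,-0.536,0],[0,0,-0.953],1],[[-0.24,-0.536,0],[0,0,-0.953],1],[[-0.24,-0.536,0],[0,0,-0.953],1]]'

```text
clock: 10.97
tool_pos: [0.4897, -0.2826, 0.1294]
orientation: [-179.9, 0.0, 27.2]
force: [-0.1, 0.7, 0.1]
width: 0.0852
finger_force: 0.0
```

Request:
carry_out --moves '[[[-0.24,-0.536,0],[0,0,-0.953],1],[[-0.24,-0.536,0],[0,0,-0.953],1],[[-0.24,-0.536,0],[0,0,-0.953],1],[[-0.24,-0.536,0],[0,0,-0.953],1],[[-0.24,-0.536,0],[0,0,-0.953],1]]'

```text
clock: 11.38
tool_pos: [0.4417, -0.3897, 0.1293]
orientation: [-180.0, 0.0, 5.4]
force: [0.7, 0.3, -0.6]
width: 0.0855
finger_force: 0.0
```

Request:
carry_out --moves '[[[0,0,0],[0,0,0],1],[[0,0,0],[0,0,0],1]]'

```text
clock: 11.55
tool_pos: [0.4419, -0.3895, 0.1292]
orientation: [-179.9, 0.0, 5.5]
force: [-0.6, 0.2, -0.4]
width: 0.0854
finger_force: 0.0
```

Run:
```python
from h import *
o=get_obs();print(o['tool_pos'],o['orientation'],o['width'],o['force'])
w=capture('wrist');cv2.imwrite('pics/w8.png',w['image']);H=cv2.cvtColor(w['image'],cv2.COLOR_BGR2HSV)
print('yel all .014',wrect(w,(18,170,60),(35,255,255),(150,50,420,330),.014,3))
print('yel top .028',wrect(w,(18,170,190),(35,255,255),(150,50,420,330),.028,3))
print('red all',wrect(w,(0,195,60),(8,255,255),(150,0,420,330),.014,3))
```

```text
[ 0.44186437 -0.38947699  0.12919534] [-1.79938723e+02  4.02222014e-02  5.53692699e+00] 0.0854082880848415 [-0.62726491  0.18777189 -0.38471745]
yel all .014 [ 438.6 -388.2   71.9   51.6    5.5]
yel top .028 [ 440.6 -387.7   65.    48.3    5.5]
red all [ 567.2 -390.2   69.7   51.1  -17.5]
```

View pics/w8.png

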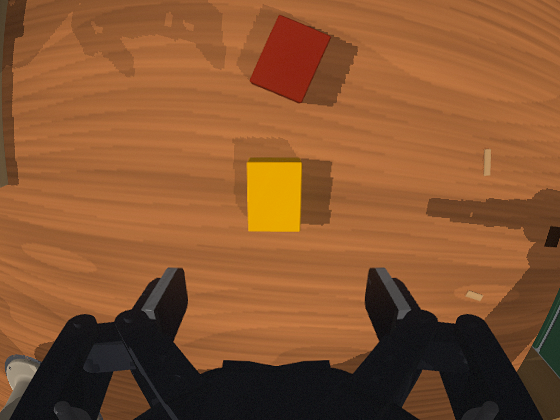

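Request:
carry_out --moves '[[[-0.03,0.045,-0.9],[0,0,0],1],[[0,0,-0.9],[0,0,0],1],[[0,0,-0.9],[0,0,0],1],[[0,0,-0.8],[0,0,0],1],[[0,0,-0.38],[0,0,0],1]]'

```text
clock: 12.02
tool_pos: [0.4399, -0.3838, -0.0305]
orientation: [-179.7, 0.3, 5.8]
force: [0.3, -0.3, -0.2]
width: 0.0854
finger_force: 0.0
```

Request:
carry_out --moves '[[[0,0,0],[0,0,0],1],[[0,0,0],[0,0,0],0.4],[[0,0,0],[0,0,0],0.4],[[0,0,0],[0,0,0],0.4],[[0,0,0],[0,0,0],0.4]]'

```text
clock: 12.43
tool_pos: [0.4428, -0.3882, -0.0228]
orientation: [179.8, -0.2, 5.6]
force: [2.1, -0.0, 7.3]
width: 0.0474
finger_force: 42.9
```

Request:
carry_out --moves '[[[0,0,0],[0,0,0],0.4],[[0,0,0],[0,0,0],0.4],[[0,0,0],[0,0,0],0.4]]'

```text
clock: 12.68
tool_pos: [0.4428, -0.3883, -0.0228]
orientation: [179.8, -0.2, 5.6]
force: [-0.0, 1.1, 6.7]
width: 0.0481
finger_force: 42.7
```

Request:
carry_out --moves '[[[0,0,0.3],[0,0,0],0.4],[[0,0,0.6],[0,0,0],0.4],[[0,0,0.8],[0,0,0],0.4],[[0,0,0.7],[0,0,0],0.4],[[0,0,0.3],[0,0,0],0.4]]'

```text
clock: 13.1
tool_pos: [0.4429, -0.3887, 0.0884]
orientation: [179.7, -0.3, 5.6]
force: [-0.0, -0.0, 0.0]
width: 0.0481
finger_force: 42.0
```

Request:
carry_out --moves '[[[0.2,0.4,0],[0,0,-0.05],0.4],[[0.4,0.8,0],[0,0,-0.05],0.4],[[0.4,0.8,0],[0,0,-0.05],0.4],[[0.4,0.8,0],[0,0,-0.05],0.4],[[0.4,0.8,0],[0,0,-0.05],0.4]]'

```text
clock: 13.52
tool_pos: [0.5136, -0.2417, 0.0825]
orientation: [-180.0, 0.0, 4.4]
force: [0.7, -0.8, -1.3]
width: 0.0475
finger_force: 42.0
```

Request:
carry_out --moves '[[[0.41,0.8,0],[0,0,-0.05],0.4],[[0.41,0.8,0],[0,0,-0.05],0.4],[[0.41,0.8,0],[0,0,-0.05],0.4],[[0.41,0.8,0],[0,0,-0.05],0.4],[[0.41,0.8,0],[0,0,-0.05],0.4]]'

```text
clock: 13.93
tool_pos: [0.5957, -0.0815, 0.0824]
orientation: [180.0, 0.0, 3.3]
force: [-0.5, -0.3, -1.7]
width: 0.0476
finger_force: 42.0
```

Request:
carry_out --moves '[[[0.41,0.8,0],[0,0,-0.05],0.4],[[0.41,0.8,0],[0,0,-0.02],0.4],[[0.22,0.39,0],[0,0,0],0.4],[[0,0,0],[0,0,0],0.4],[[0,0,0],[0,0,0],0.4]]'

```text
clock: 14.35
tool_pos: [0.6368, -0.0029, 0.082]
orientation: [180.0, 0.1, 3.1]
force: [-0.1, -0.8, -0.9]
width: 0.0476
finger_force: 42.0
```

Run:
```python
from h import *
o=get_obs();print(o['tool_pos'],o['orientation'],o['width'],o['force'])
w=capture('wrist')
for z in(.1,.11,.12,.13,.14): print(z,'yel top',wrect(w,(18,180,150),(35,255,255),(100,50,470,420),z,3))
```

```text
[ 0.63679889 -0.00294889  0.08199876] [1.79980684e+02 6.87323462e-02 3.09260235e+00] 0.047629211508191834 [-0.10136214 -0.75556847 -0.90973241]
0.1 yel top [615.5  -4.4  82.2  60.7   3. ]
0.11 yel top [621.6  -4.1  77.2  57.    3. ]
0.12 yel top [627.7  -3.8  72.1  53.3   3. ]
0.13 yel top [633.7  -3.4  67.1  49.6   3. ]
0.14 yel top [639.8  -3.1  62.1  45.9   3. ]
```

Request:
carry_out --moves '[[[0,-0.03,-0.6],[0,0,0],0.4],[[0,0,-0.5],[0,0,0],0.4],[[0,0,-0.35],[0,0,0],0.4],[[0,0,-0.12],[0,0,0],0.4],[[0,0,-0.04],[0,0,0],0.4]]'

```text
clock: 14.82
tool_pos: [0.6361, -0.0057, 0.017]
orientation: [-180.0, 0.1, 2.9]
force: [-0.0, -0.2, 0.1]
width: 0.0478
finger_force: 41.9
```

Request:
carry_out --moves '[[[0,0,-0.02],[0,0,0],0.4],[[0,0,0],[0,0,0],0.4],[[0,0,0],[0,0,0],0.4]]'

```text
clock: 15.07
tool_pos: [0.6378, -0.005, 0.0188]
orientation: [180.0, -0.1, 3.0]
force: [0.5, -0.6, -0.7]
width: 0.0478
finger_force: 41.9
```

Request:
carry_out --moves '[[[0,0,-0.03],[0,0,0],0.4],[[0,0,0],[0,0,0],0.4],[[0,0,0],[0,0,0],0.4]]'

```text
clock: 15.32
tool_pos: [0.6372, -0.0048, 0.0165]
orientation: [180.0, -0.0, 3.0]
force: [-0.7, 0.3, -0.1]
width: 0.0477
finger_force: 41.9
```

Request:
carry_out --moves '[[[0,0,-0.03],[0,0,0],0.4],[[0,0,0],[0,0,0],0.4],[[0,0,0],[0,0,0],0.4]]'

```text
clock: 15.57
tool_pos: [0.6373, -0.0048, 0.0153]
orientation: [180.0, -0.0, 3.0]
force: [-0.3, 0.0, 1.1]
width: 0.0479
finger_force: 42.1
```

Request:
carry_out --moves '[[[0,0,-0.02],[0,0,0],0.4],[[0,0,0],[0,0,0],0.4],[[0,0,0],[0,0,0],0.4]]'

```text
clock: 15.82
tool_pos: [0.6373, -0.0048, 0.0153]
orientation: [180.0, -0.0, 3.0]
force: [-2.8, 0.9, 6.0]
width: 0.0476
finger_force: 42.6
```

Request:
carry_out --moves '[[[0,0,0.02],[0,0,0],0.65],[[0,0,0],[0,0,0],0.75],[[0,0,0],[0,0,0],0.8],[[0,0,0],[0,0,0],0.8],[[0,0,0.4],[0,0,0],0.8]]'

```text
clock: 16.23
tool_pos: [0.6347, -0.0047, 0.0272]
orientation: [-180.0, 0.4, 3.0]
force: [-0.5, 0.8, -0.2]
width: 0.0683
finger_force: 0.0
```

Request:
carry_out --moves '[[[0,0,0.7],[0,0,0],1],[[0,0,0.9],[0,0,0],1],[[0,0,0.7],[0,0,0],1],[[0,0,0.2],[0,0,0],1],[[0,0,0],[0,0,0],1]]'

```text
clock: 16.65
tool_pos: [0.6387, -0.005, 0.1347]
orientation: [180.0, -0.4, 3.0]
force: [0.2, -0.1, -1.2]
width: 0.0853
finger_force: 0.0
```

Run:
```python
from h import *
o=get_obs();print(o['tool_pos'],o['orientation'],o['width'],o['force'])
w=capture('wrist')
print('yel top',wrect(w,(18,180,150),(35,255,255),(100,50,470,420),.066,3))
```

```text
[ 0.63865163 -0.00496774  0.13465197] [179.95209852  -0.35614082   2.98900017] 0.08527587555425326 [ 0.1773304  -0.05869814 -1.17075383]
yel top [635.5  -5.1  64.8  48.7   2.9]
```

Request:
carry_out --moves '[[[-0.16,-0.877,0],[0,0,-0.406],1],[[-0.16,-0.877,0],[0,0,-0.406],1],[[-0.16,-0.877,0],[0,0,-0.406],1],[[-0.16,-0.877,0],[0,0,-0.406],1],[[-0.16,-0.877,0],[0,0,-0.406],1]]'

```text
clock: 17.12
tool_pos: [0.6034, -0.1814, 0.128]
orientation: [-179.9, 0.3, -6.4]
force: [0.6, 0.4, -0.2]
width: 0.0855
finger_force: 0.0
```

Request:
carry_out --moves '[[[-0.16,-0.877,0],[0,0,-0.406],1],[[-0.16,-0.877,0],[0,0,-0.406],1],[[-0.16,-0.877,0],[0,0,-0.406],1],[[-0.16,-0.877,0],[0,0,-0.406],1],[[-0.16,-0.877,0],[0,0,-0.406],1]]'

```text
clock: 17.53
tool_pos: [0.5715, -0.3567, 0.1278]
orientation: [-179.9, 0.3, -15.7]
force: [1.0, 0.7, 0.1]
width: 0.0856
finger_force: 0.0
```

Request:
carry_out --moves '[[[-0.16,-0.877,0],[0,0,-0.406],1],[[0,0,0],[0,0,0],1],[[0,0,0],[0,0,0],1]]'

```text
clock: 17.78
tool_pos: [0.5649, -0.3919, 0.1273]
orientation: [-179.9, 0.3, -17.7]
force: [1.1, 0.3, -0.5]
width: 0.0851
finger_force: 0.0
```

Run:
```python
from h import *
o=get_obs();print(o['tool_pos'],o['orientation'],o['width'],o['force'])
w=capture('wrist');H=cv2.cvtColor(w['image'],cv2.COLOR_BGR2HSV)
for v in (60,90,120): print('red',v,wrect(w,(0,190,v),(8,255,255),(150,50,420,330),.028,3))
```

```text
[ 0.56487026 -0.39192445  0.12734839] [-179.8996125     0.2705918   -17.65425668] 0.08513198995207595 [ 1.11346195  0.323472   -0.4640081 ]
red 60 [ 567.4 -390.4   68.    48.6  -17.7]
red 90 [ 565.7 -389.8   64.5   48.6  -17.7]
red 120 [ 565.4 -389.4   63.6   47.9  -17.7]
```

Request:
carry_out --moves '[[[0.02,0.05,-0.9],[0,0,0],1],[[0,0,-0.9],[0,0,0],1],[[0,0,-0.9],[0,0,0],1],[[0,0,-0.7],[0,0,0],1],[[0,0,-0.36],[0,0,0],1]]'

```text
clock: 18.25
tool_pos: [0.5655, -0.3849, -0.0255]
orientation: [-179.8, 0.5, -17.3]
force: [-0.4, 1.3, -1.0]
width: 0.0855
finger_force: 0.0
```

Request:
carry_out --moves '[[[0,0,0],[0,0,0],1],[[0,0,0],[0,0,0],0.4],[[0,0,0],[0,0,0],0.4],[[0,0,0],[0,0,0],0.4],[[0,0,0],[0,0,0],0.4]]'

```text
clock: 18.67
tool_pos: [0.5691, -0.3897, -0.0158]
orientation: [179.9, -0.3, -17.5]
force: [0.9, 1.3, 5.6]
width: 0.0471
finger_force: 40.8
```

Request:
carry_out --moves '[[[0,0,0],[0,0,0],0.4],[[0,0,0],[0,0,0],0.4],[[0,0,0],[0,0,0],0.4]]'

```text
clock: 18.92
tool_pos: [0.5691, -0.3897, -0.0158]
orientation: [179.9, -0.3, -17.5]
force: [-0.7, 1.4, 6.1]
width: 0.0473
finger_force: 40.9
```

Request:
carry_out --moves '[[[0,0,0.3],[0,0,0],0.4],[[0,0,0.6],[0,0,0],0.4],[[0,0,0.8],[0,0,0],0.4],[[0,0,0.7],[0,0,0],0.4],[[0,0,0.3],[0,0,0],0.4]]'

```text
clock: 19.33
tool_pos: [0.5691, -0.3901, 0.0954]
orientation: [179.8, -0.4, -17.5]
force: [1.2, -0.6, 0.9]
width: 0.047
finger_force: 41.3
```

Request:
carry_out --moves '[[[0.1,0.5,0],[0,0,0.3],0.4],[[0.11,0.85,0],[0,0,0.32],0.4],[[0.11,0.85,0],[0,0,0.32],0.4],[[0.11,0.85,0],[0,0,0.32],0.4],[[0.11,0.85,0],[0,0,0.32],0.4]]'

```text
clock: 19.75
tool_pos: [0.5887, -0.2312, 0.0885]
orientation: [-180.0, 0.0, -10.2]
force: [-0.1, -0.2, -0.7]
width: 0.0471
finger_force: 41.3
```

Request:
carry_out --moves '[[[0.11,0.85,0],[0,0,0.32],0.4],[[0.11,0.85,0],[0,0,0.32],0.4],[[0.11,0.85,0],[0,0,0.32],0.4],[[0.11,0.85,0],[0,0,0.32],0.4],[[0.11,0.85,0],[0,0,0.32],0.4]]'

```text
clock: 20.17
tool_pos: [0.6108, -0.0611, 0.0887]
orientation: [180.0, 0.0, -2.8]
force: [-0.2, 0.0, -0.8]
width: 0.0469
finger_force: 41.3
```

Request:
carry_out --moves '[[[0.11,0.85,0],[0,0,0.32],0.4],[[0.11,0.85,0],[0,0,0.32],0.4],[[0.11,0.85,0],[0,0,0.32],0.4],[[0.11,0.85,0],[0,0,0.32],0.4],[[0.06,0.35,0],[0,0,0.03],0.4]]'

```text
clock: 20.58
tool_pos: [0.6307, 0.0915, 0.0885]
orientation: [-179.9, 0.0, 3.4]
force: [0.1, -0.1, -0.8]
width: 0.0468
finger_force: 41.3
```

Request:
carry_out --moves '[[[0,0,0],[0,0,0],0.4],[[0,0,0],[0,0,0],0.4],[[0,0,0],[0,0,0],0.4]]'

```text
clock: 20.83
tool_pos: [0.6309, 0.086, 0.0885]
orientation: [180.0, 0.0, 3.0]
force: [0.0, -0.4, -0.7]
width: 0.0472
finger_force: 41.3
```

Run:
```python
from h import *
o=get_obs();print(o['tool_pos'],o['orientation'],o['width'],o['force'])
w=capture('wrist')
for z in(.12,.125,.13,.135,.14): print(z,'red top',wrect(w,(0,190,90),(8,255,255),(100,50,470,420),z,3))
```

```text
[0.63094903 0.08596542 0.08845304] [1.79963566e+02 2.50623041e-02 3.02566788e+00] 0.04716178162129034 [ 0.01132659 -0.44287869 -0.71154478]
0.12 red top [623.9  85.3  77.8  52.6   3.1]
0.125 red top [626.7  85.5  75.2  50.9   3.1]
0.13 red top [629.6  85.6  72.6  49.1   3.1]
0.135 red top [632.4  85.8  70.   47.4   3.1]
0.14 red top [635.2  85.9  67.4  45.6   3.1]
```

Request:
carry_out --moves '[[[0.025,0.01,-0.6],[0,0,0],0.4],[[0,0,-0.5],[0,0,0],0.4],[[0,0,-0.3],[0,0,0],0.4],[[0,0,-0.12],[0,0,0],0.4],[[0,0,-0.06],[0,0,0],0.4]]'

```text
clock: 21.3
tool_pos: [0.6316, 0.0868, 0.0246]
orientation: [180.0, 0.1, 3.0]
force: [0.8, 0.6, -0.3]
width: 0.047
finger_force: 41.3
```

Request:
carry_out --moves '[[[0,0,-0.02],[0,0,0],0.4],[[0,0,0],[0,0,0],0.4],[[0,0,0],[0,0,0],0.4]]'

```text
clock: 21.55
tool_pos: [0.6328, 0.0876, 0.026]
orientation: [180.0, -0.1, 3.1]
force: [0.4, 0.3, -1.1]
width: 0.0468
finger_force: 41.3
```

Request:
carry_out --moves '[[[0,0,-0.025],[0,0,0],0.4],[[0,0,0],[0,0,0],0.4],[[0,0,0],[0,0,0],0.4]]'

```text
clock: 21.8
tool_pos: [0.6321, 0.0878, 0.0239]
orientation: [180.0, -0.0, 3.1]
force: [0.2, -0.5, -1.2]
width: 0.0474
finger_force: 41.3
```

Request:
carry_out --moves '[[[0,-0.03,-0.025],[0,0,0],0.4],[[0,0,0],[0,0,0],0.4],[[0,0,0],[0,0,0],0.4]]'

```text
clock: 22.05
tool_pos: [0.632, 0.0864, 0.0225]
orientation: [180.0, 0.0, 3.1]
force: [0.7, 0.3, -1.7]
width: 0.0469
finger_force: 41.3
```

Request:
carry_out --moves '[[[0,0,-0.025],[0,0,0],0.4],[[0,0,0],[0,0,0],0.4],[[0,0,0],[0,0,0],0.4]]'

```text
clock: 22.3
tool_pos: [0.6322, 0.0864, 0.0222]
orientation: [180.0, -0.0, 3.1]
force: [-2.2, 0.1, 4.3]
width: 0.047
finger_force: 41.8
```

Request:
carry_out --moves '[[[0,0,0.02],[0,0,0],0.65],[[0,0,0],[0,0,0],0.75],[[0,0,0],[0,0,0],0.75],[[0,0,0],[0,0,0],0.75],[[0,0,0.4],[0,0,0],0.75]]'

```text
clock: 22.72
tool_pos: [0.6298, 0.0863, 0.0347]
orientation: [180.0, 0.4, 3.1]
force: [0.2, -1.2, -0.9]
width: 0.0641
finger_force: 0.0
```

Request:
carry_out --moves '[[[0,0,0.7],[0,0,0],1],[[0,0,0.9],[0,0,0],1],[[0,0,0.7],[0,0,0],1],[[0,0,0.1],[0,0,0],1],[[0,0,0],[0,0,0],1]]'

```text
clock: 23.13
tool_pos: [0.6334, 0.0866, 0.1375]
orientation: [-180.0, -0.3, 3.1]
force: [-0.4, 0.1, -0.5]
width: 0.0851
finger_force: 0.0
```

Run:
```python
from h import *
o=get_obs();print(o['tool_pos'],o['orientation'],o['width'],o['force'])
w=capture('wrist');cv2.imwrite('pics/w9.png',w['image'])
for v in(60,90,120):print('red top',wrect(w,(0,190,v),(8,255,255),(100,50,470,420),.066,3))
print('yel top',wrect(w,(18,180,150),(35,255,255),(100,50,540,420),.066,3))
t=capture('top');print('bottle base',cast(t,(137,207),0)*1000)
```

```text
[0.63344366 0.08658915 0.1374926 ] [-179.99642653   -0.31858386    3.10016232] 0.08513321837144322 [-0.44979305  0.13887751 -0.51592039]
red top [629.8  85.7  64.7  48.    3.2]
red top [629.4  85.8  63.8  48.    3.1]
red top [629.4  86.   63.8  47.4   3.1]
yel top [636.2  -1.9  66.8  54.9   2.3]
bottle base [[655.19120019 413.95958182   0.        ]]
```

View pics/w9.png

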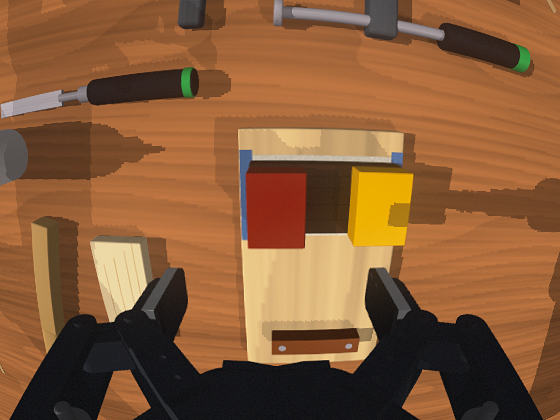

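Request:
carry_out --moves '[[[-0.44,0.772,0],[0,0,-0.308],1],[[-0.44,0.772,0],[0,0,-0.308],1],[[-0.44,0.772,0],[0,0,-0.308],1],[[-0.44,0.772,0],[0,0,-0.308],1],[[-0.44,0.772,0],[0,0,-0.308],1]]'

```text
clock: 23.65
tool_pos: [0.542, 0.2417, 0.1318]
orientation: [179.9, 0.2, -4.0]
force: [0.0, -0.1, -0.7]
width: 0.0856
finger_force: 0.0
```

Request:
carry_out --moves '[[[-0.44,0.772,0],[0,0,-0.308],1],[[-0.44,0.772,0],[0,0,-0.308],1],[[-0.44,0.772,0],[0,0,-0.308],1],[[-0.44,0.772,0],[0,0,-0.308],1],[[-0.44,0.772,0],[0,0,-0.308],1]]'

```text
clock: 24.07
tool_pos: [0.4541, 0.396, 0.1319]
orientation: [179.8, 0.1, -11.1]
force: [0.7, 0.2, -0.1]
width: 0.0852
finger_force: 0.0
```

Request:
carry_out --moves '[[[0,0,0],[0,0,0],1],[[0,0,0],[0,0,0],1],[[0,0,0],[0,0,0],1]]'

```text
clock: 24.32
tool_pos: [0.4557, 0.3945, 0.1326]
orientation: [179.9, 0.1, -11.0]
force: [0.2, -0.6, 1.0]
width: 0.0852
finger_force: 0.0
```

Run:
```python
from h import *
o=get_obs();print(o['tool_pos'],o['orientation'],o['joints'])
w=capture('wrist');cv2.imwrite('pics/w10.png',w['image'])
H=cv2.cvtColor(w['image'],cv2.COLOR_BGR2HSV);print(H[160:300:20,270],H[200,230],H[200,320])
print(wrect(w,(16,50,120),(30,200,255),(225,60,330,330),.026,3))
```

```text
[0.45571269 0.39447804 0.13264115] [ 1.79854899e+02  9.32654967e-02 -1.09914743e+01] [ 3.73846210e+01  1.70714611e+01  7.13408865e+01 -2.66767232e-02
  9.17580691e+01  1.38375198e+02]
[[ 17 139 194]
 [ 17 141 190]
 [ 17 140 188]
 [ 17 142 187]
 [ 17 142 191]
 [ 17 143 191]
 [ 17 141 190]] [ 13 167 147] [ 13 168 152]
[458.4 391.5 237.4  29.8 -12.1]
```

View pics/w10.png

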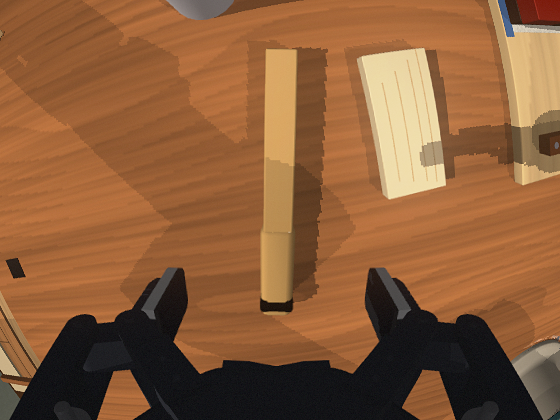

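Run:
```python
from h import *
w=capture('wrist')
print(wrect(w,(16,50,120),(30,200,255),(225,40,330,330),.026,3), wrect(w,(16,50,120),(30,200,255),(225,40,330,225),.026,3))
p=fcast(w,[(281,49),(277,304)],.026)[:,:2]*1000
a=np.degrees(np.arctan2(*(p[0]-p[1])[::-1]));u=(p[0]-p[1])/np.linalg.norm(p[0]-p[1])
print(p,a,np.linalg.norm(p[0]-p[1]),'centre from plain end',p[0]-135*u)
```

```text
[463.  390.4 248.6  29.7 -12.1] [505.9 380.5 160.5  27.7 -12.1]
[[584.36690557 363.62667707]
 [338.66876649 414.94353465]] -11.797283357498618 250.99999087718834 centre from plain end [452.21849927 391.22737837]
```

Request:
carry_out --moves '[[[-0.08,-0.07,-0.9],[0,0,-0.22],1],[[0,0,-0.9],[0,0,0],1],[[0,0,-0.9],[0,0,0],1],[[0,0,-0.7],[0,0,0],0.8],[[0,0,-0.4],[0,0,0],0.7]]'

```text
clock: 24.83
tool_pos: [0.4516, 0.3896, -0.0222]
orientation: [179.7, 0.2, -12.1]
force: [-0.2, 0.0, -0.2]
width: 0.0638
finger_force: 0.0
```

Request:
carry_out --moves '[[[0,0,0],[0,0,0],0.55],[[0,0,0],[0,0,0],0.45],[[0,0,0],[0,0,0],0.4],[[0,0,0],[0,0,0],0.4],[[0,0,0],[0,0,0],0.4]]'

```text
clock: 25.25
tool_pos: [0.4539, 0.393, -0.0156]
orientation: [-179.9, -0.1, -12.0]
force: [-0.4, -0.0, 0.1]
width: 0.0343
finger_force: 0.0
```

Request:
carry_out --moves '[[[0,0,0],[0,0,0],0.1],[[0,0,0],[0,0,0],0.1],[[0,0,0],[0,0,0],0.1],[[0,0,0],[0,0,0],0.1],[[0,0,0],[0,0,0],0.1]]'

```text
clock: 25.67
tool_pos: [0.4537, 0.3931, -0.0158]
orientation: [-179.9, -0.1, -12.0]
force: [-0.8, -0.8, 6.5]
width: 0.0264
finger_force: 39.4
```

Request:
carry_out --moves '[[[0,0,0.3],[0,0,0],0.1],[[0,0,0.6],[0,0,0],0.1],[[0,0,0.8],[0,0,0],0.1],[[0,0,0.7],[0,0,0],0.1],[[0,0,0.3],[0,0,0],0.1]]'

```text
clock: 26.08
tool_pos: [0.4542, 0.3936, 0.0957]
orientation: [-179.7, -0.2, -12.0]
force: [0.9, -0.2, -0.4]
width: 0.0264
finger_force: 39.6
```

Request:
carry_out --moves '[[[0,-0.4,0],[0,0,0],0.1],[[0.1,-0.85,0],[0,0,0.3],0.1],[[0.2,-0.85,0],[0,0,0.33],0.1],[[0.2,-0.85,0],[0,0,0.33],0.1],[[0.2,-0.85,0],[0,0,0.33],0.1]]'

```text
clock: 26.5
tool_pos: [0.4803, 0.2389, 0.0897]
orientation: [180.0, 0.1, -6.0]
force: [0.5, 0.3, -0.5]
width: 0.0262
finger_force: 39.7
```

Request:
carry_out --moves '[[[0.2,-0.85,0],[0,0,0.33],0.1],[[0.2,-0.85,0],[0,0,0.33],0.1],[[0.2,-0.85,0],[0,0,0.33],0.1],[[0.2,-0.85,0],[0,0,0.33],0.1],[[0.2,-0.85,0],[0,0,0.33],0.1]]'

```text
clock: 26.92
tool_pos: [0.5205, 0.0688, 0.0899]
orientation: [180.0, 0.1, 1.5]
force: [0.9, -0.3, -2.0]
width: 0.0261
finger_force: 39.7
```

Request:
carry_out --moves '[[[0.2,-0.6,0],[0,0,0.33],0.1],[[0.1,-0.3,0],[0,0,0],0.1],[[0,0,0],[0,0,0],0.1],[[0,0,0],[0,0,0],0.1],[[0,0,0],[0,0,0],0.1]]'

```text
clock: 27.33
tool_pos: [0.5324, 0.0356, 0.0901]
orientation: [-180.0, 0.0, 3.0]
force: [0.1, 0.1, -1.8]
width: 0.0259
finger_force: 39.8
```

Run:
```python
from h import *
o=get_obs();print(o['tool_pos'],o['orientation'],o['width'],o['force'])
w=capture('wrist')
m=wrect(w,(16,50,120),(30,200,255),(240,20,330,300),.126,3);print(m)
H=cv2.cvtColor(w['image'],cv2.COLOR_BGR2HSV)
for r in range(90,260,15): print(r,''.join('#' if 14<=h<=22 and 90<s<200 and v>90 else 'r' if h<9 and s>180 else 'y' if h>=18 and s>=200 else '.' for h,s,v in H[r,160:400:3]))
```

```text
[0.5324135  0.03560014 0.09007531] [-1.79973981e+02  4.79654953e-02  2.99588984e+00] 0.025887937886592088 [ 0.11089719  0.07491469 -1.75642426]
[582.9  33.7 137.7  44.7   3.6]
90 ...rrrrrrrrrrrrrrrrrrrrrrrr.######################yyyyyyyyyyyyyyyyyyyyyyyyy##...
105 ...rrrrrrrrrrrrrrrrrrrrrrrrr######################yyyyyyyyyyyyyyyyyyyyyyyyy...#.
120 ...rrrrrrrrrrrrrrrrrrrrrrrrr######################yyyyyyyyyyyyyyyyyyyyyyyyy.#...
135 ...........########################################################.............
150 ......##################################################################........
165 ......##################################################################........
180 ......#################################################################.........
195 .......################################################################.#.......
210 .......###############################################################...#......
225 ........##############################################################..........
240 .........#############################################################...#......
255 .........############################################################...........
```

Run:
```python
from h import *
w=capture('wrist');cv2.imwrite('pics/w11.png',w['image'])
H=cv2.cvtColor(w['image'],cv2.COLOR_BGR2HSV);print([tuple(map(int,H[r,276])) for r in range(20,125,5)])
g=cv2.cvtColor(w['image'],cv2.COLOR_BGR2GRAY).astype(int)
for r in(75,100,120): print(r,[tuple(map(int,H[r,c])) for c in range(235,320,4)])
```

```text
[(17, 133, 220), (17, 134, 220), (17, 136, 220), (18, 135, 221), (18, 138, 221), (18, 137, 220), (18, 136, 220), (18, 134, 221), (18, 135, 221), (18, 137, 221), (18, 137, 221), (18, 137, 222), (18, 137, 222), (18, 138, 221), (18, 137, 222), (17, 134, 222), (17, 134, 222), (18, 134, 222), (18, 138, 222), (18, 136, 222), (17, 135, 221)]
75 [(6, 208, 130), (6, 206, 130), (17, 146, 180), (18, 139, 220), (17, 138, 221), (17, 137, 221), (17, 135, 223), (17, 135, 221), (18, 137, 222), (18, 137, 221), (17, 137, 222), (17, 136, 222), (17, 138, 222), (17, 139, 222), (18, 136, 221), (18, 136, 222), (17, 138, 222), (17, 137, 222), (17, 142, 153), (22, 255, 238), (22, 255, 236), (22, 251, 236)]
100 [(5, 206, 130), (7, 207, 132), (15, 148, 157), (17, 136, 220), (18, 136, 221), (18, 134, 222), (17, 137, 222), (18, 137, 222), (17, 136, 222), (17, 136, 222), (17, 137, 222), (17, 134, 223), (17, 137, 222), (17, 135, 223), (18, 137, 220), (17, 134, 222), (18, 137, 222), (18, 136, 222), (17, 143, 153), (22, 253, 241), (22, 247, 237), (22, 239, 236)]
120 [(6, 195, 131), (6, 195, 131), (14, 150, 141), (17, 137, 222), (17, 136, 222), (18, 138, 222), (17, 135, 223), (18, 137, 222), (17, 136, 223), (17, 135, 223), (17, 137, 222), (17, 138, 201), (17, 137, 198), (17, 137, 197), (17, 139, 195), (17, 136, 195), (17, 138, 196), (17, 139, 211), (17, 132, 143), (22, 247, 241), (22, 237, 236), (22, 240, 236)]
```

View pics/w11.png

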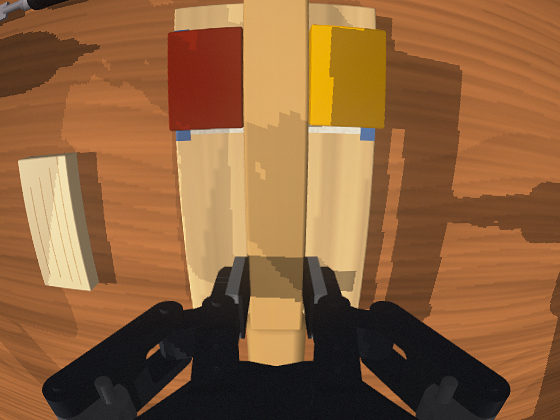

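Request:
carry_out --moves '[[[0,0,-0.4],[0,0,0],0.1],[[0,0,-0.4],[0,0,0],0.1],[[0,0,-0.3],[0,0,0],0.1],[[0,0,-0.2],[0,0,0],0.1],[[0,0,-0.1],[0,0,0],0.1]]'

```text
clock: 27.85
tool_pos: [0.532, 0.035, 0.033]
orientation: [-180.0, 0.1, 3.0]
force: [-0.7, 0.1, -1.0]
width: 0.026
finger_force: 39.7
```

Request:
carry_out --moves '[[[0,0,-0.1],[0,0,0],0.1],[[0,0,-0.06],[0,0,0],0.1],[[0,0,-0.03],[0,0,0],0.1],[[0,0,0],[0,0,0],0.1],[[0,0,0],[0,0,0],0.1]]'

```text
clock: 28.27
tool_pos: [0.5331, 0.0344, 0.0273]
orientation: [180.0, -0.0, 3.0]
force: [-0.6, -0.3, -1.4]
width: 0.0258
finger_force: 39.7
```

Request:
carry_out --moves '[[[0,0,-0.03],[0,0,0],0.1],[[0,0,0],[0,0,0],0.1],[[0,0,0],[0,0,0],0.1]]'

```text
clock: 28.52
tool_pos: [0.5329, 0.0345, 0.0257]
orientation: [180.0, -0.0, 3.0]
force: [0.0, 0.6, -2.4]
width: 0.0261
finger_force: 39.7
```

Request:
carry_out --moves '[[[0,0,-0.03],[0,0,0],0.1],[[0,0,0],[0,0,0],0.1],[[0,0,0],[0,0,0],0.1]]'

```text
clock: 28.77
tool_pos: [0.5328, 0.0345, 0.0243]
orientation: [180.0, 0.0, 3.0]
force: [0.1, 0.3, -1.4]
width: 0.0257
finger_force: 39.8
```

Request:
carry_out --moves '[[[0,0.02,-0.03],[0,0,0],0.1],[[0,0,0],[0,0,0],0.1],[[0,0,0],[0,0,0],0.1]]'

```text
clock: 29.02
tool_pos: [0.5328, 0.0353, 0.0231]
orientation: [180.0, 0.0, 3.0]
force: [-0.5, -0.1, -2.4]
width: 0.0262
finger_force: 39.7
```

Request:
carry_out --moves '[[[0,0,-0.02],[0,0,0],0.1],[[0,0,0],[0,0,0],0.1],[[0,0,0],[0,0,0],0.1]]'

```text
clock: 29.27
tool_pos: [0.5328, 0.0352, 0.0224]
orientation: [180.0, 0.0, 3.0]
force: [1.2, -1.2, -1.6]
width: 0.0263
finger_force: 39.8
```

Request:
carry_out --moves '[[[0,0,-0.02],[0,0,0],0.1],[[0,0,0],[0,0,0],0.1],[[0,0,0],[0,0,0],0.1]]'

```text
clock: 29.52
tool_pos: [0.5329, 0.0352, 0.0222]
orientation: [180.0, -0.0, 3.0]
force: [-2.9, -0.5, 4.5]
width: 0.0258
finger_force: 40.5
```

Request:
carry_out --moves '[[[0,0,-0.02],[0,0,0],0.1],[[0,0,0],[0,0,0],0.1],[[0,0,0],[0,0,0],0.1]]'

```text
clock: 29.77
tool_pos: [0.533, 0.0352, 0.0222]
orientation: [180.0, -0.0, 3.0]
force: [-6.8, -0.9, 9.6]
width: 0.0258
finger_force: 41.2
```

Request:
carry_out --moves '[[[0,0,0.03],[0,0,0],0.1],[[0,0,0],[0,0,0],0.5],[[0,0,0],[0,0,0],0.6],[[0,0,0],[0,0,0],0.6],[[0,0,0.4],[0,0,0],0.6]]'

```text
clock: 30.18
tool_pos: [0.5307, 0.0352, 0.0348]
orientation: [-180.0, 0.3, 3.0]
force: [1.2, 0.1, -0.9]
width: 0.0514
finger_force: 0.0
```

Request:
carry_out --moves '[[[0,0,0.7],[0,0,0],0.6],[[0,0,0.9],[0,0,0],1],[[0,0,0.6],[0,0,0],1],[[0,0,0.1],[0,0,0],1],[[0,0,0],[0,0,0],1]]'

```text
clock: 30.6
tool_pos: [0.534, 0.0353, 0.132]
orientation: [180.0, -0.2, 3.0]
force: [-0.2, -0.4, -0.6]
width: 0.0852
finger_force: 0.0
```

Run:
```python
from h import *
o=get_obs();print(o['tool_pos'],o['orientation'],o['width'],o['force'])
w=capture('wrist');H=cv2.cvtColor(w['image'],cv2.COLOR_BGR2HSV);cv2.imwrite('pics/w12.png',w['image'])
print('red',wrect(w,(0,190,60),(8,255,255),(100,0,470,300),.066,3))
print('yel',wrect(w,(19,190,110),(35,255,255),(100,0,470,300),.066,3))
t=capture('top');print('pale',rect(t,'pale',(170,230,214,302),.01))
for c in(258,276,294): print([tuple(map(int,H[r,c])) for r in range(20,125,5)])
```

```text
[0.53401154 0.03527719 0.13199437] [179.98277928  -0.24074514   2.96264883] 0.08521605151769016 [-0.24119671 -0.36179421 -0.64002309]
red [628.7  86.   64.8  48.    2.9]
yel [635.2  -4.4  65.1  49.8   2.9]
pale [502.6 260.  144.3  66.9   2.8]
[(18, 113, 181), (17, 112, 185), (17, 112, 185), (17, 115, 187), (17, 136, 202), (17, 144, 216), (17, 140, 229), (17, 143, 225), (17, 142, 225), (17, 141, 222), (17, 143, 218), (18, 140, 215), (17, 144, 215), (17, 141, 208), (17, 142, 213), (17, 142, 223), (17, 141, 228), (17, 142, 231), (17, 141, 230), (17, 144, 226), (17, 143, 221)]
[(17, 115, 182), (17, 115, 179), (17, 116, 181), (17, 111, 182), (17, 138, 194), (17, 135, 210), (17, 137, 210), (17, 140, 211), (17, 137, 209), (18, 138, 209), (17, 137, 211), (17, 136, 212), (17, 140, 211), (17, 137, 212), (17, 137, 212), (17, 137, 212), (17, 139, 211), (17, 136, 213), (17, 135, 213), (17, 138, 211), (17, 136, 213)]
[(18, 112, 191), (18, 114, 192), (17, 116, 193), (17, 117, 194), (18, 114, 184), (17, 63, 154), (17, 153, 90), (16, 146, 94), (17, 152, 92), (16, 159, 82), (17, 156, 85), (16, 154, 88), (17, 159, 93), (17, 152, 99), (17, 149, 101), (17, 150, 104), (17, 144, 108), (17, 154, 93), (17, 149, 94), (16, 149, 96), (16, 155, 84)]
```

Run:
```python
from h import *
w=capture('wrist');H=cv2.cvtColor(w['image'],cv2.COLOR_BGR2HSV);g=H[:,:,2].astype(int)
for r in(60,100): print(r,[(c,int(g[r,c]),int(H[r,c,0]),int(H[r,c,1])) for c in range(234,312,3)])
s=H[20:60,270:280,1].mean(1);print(np.round(s).astype(int))
print(fcast(w,[(266,39)],.064)*1000)
```

```text
60 [(234, 124, 5, 204), (237, 124, 5, 204), (240, 123, 5, 201), (243, 124, 6, 206), (246, 75, 11, 201), (249, 67, 11, 171), (252, 61, 12, 146), (255, 57, 12, 152), (258, 225, 17, 141), (261, 210, 17, 136), (264, 211, 17, 135), (267, 209, 17, 135), (270, 209, 17, 138), (273, 212, 17, 138), (276, 210, 18, 137), (279, 210, 18, 137), (282, 211, 17, 137), (285, 209, 18, 137), (288, 209, 17, 138), (291, 210, 17, 138), (294, 125, 18, 147), (297, 72, 17, 163), (300, 71, 16, 172), (303, 101, 18, 197), (306, 233, 22, 248), (309, 228, 22, 251)]
100 [(234, 124, 6, 197), (237, 123, 6, 203), (240, 121, 5, 200), (243, 123, 5, 199), (246, 87, 8, 185), (249, 76, 9, 161), (252, 62, 14, 144), (255, 62, 12, 127), (258, 222, 17, 140), (261, 213, 17, 136), (264, 212, 17, 140), (267, 214, 16, 137), (270, 212, 17, 137), (273, 211, 17, 140), (276, 212, 17, 138), (279, 211, 17, 139), (282, 212, 17, 140), (285, 210, 18, 138), (288, 212, 17, 138), (291, 214, 17, 137), (294, 122, 17, 148), (297, 71, 17, 169), (300, 73, 16, 164), (303, 191, 20, 232), (306, 230, 22, 253), (309, 229, 22, 255)]
[114 114 114 114 114 114 115 115 115 114 115 114 114 114 113 144 138 136
 136 136 136 135 136 137 137 137 137 137 137 137 138 137 137 137 136 136
 137 137 137 137]
[[663.18422132  48.83922354  64.        ]]
```

Request:
carry_out --moves '[[[-0.11,0.8,0],[0,0,0],1],[[-0.11,0.8,0],[0,0,0],1],[[-0.11,0.8,0],[0,0,0],1],[[-0.11,0.8,0],[0,0,0],1],[[-0.11,0.8,0],[0,0,0],1]]'

```text
clock: 31.17
tool_pos: [0.5096, 0.1964, 0.1279]
orientation: [179.9, 0.2, 2.9]
force: [0.6, 0.2, -0.4]
width: 0.0855
finger_force: 0.0
```

Request:
carry_out --moves '[[[-0.11,0.8,0],[0,0,0],1],[[-0.11,0.8,0],[0,0,0],1],[[0,0,0],[0,0,0],1],[[0,0,0],[0,0,0],1],[[0,0,0],[0,0,0],1]]'

```text
clock: 31.58
tool_pos: [0.5015, 0.2586, 0.1285]
orientation: [179.9, 0.1, 3.0]
force: [-0.0, -0.4, -1.1]
width: 0.085
finger_force: 0.0
```

Run:
```python
from h import *
o=get_obs();print(o['tool_pos'],o['orientation'],o['width'],o['force'])
w=capture('wrist');cv2.imwrite('pics/w13.png',w['image']);H=cv2.cvtColor(w['image'],cv2.COLOR_BGR2HSV)
print(H[180,275],H[180,220]);
for s in(110,135): print('pale',wrect(w,(15,10,120),(40,s,255),(215,60,340,330),.02,5))
```

```text
[0.50153875 0.25863018 0.12845702] [1.79920080e+02 1.36484957e-01 2.97080592e+00] 0.08496842311390836 [-0.02227285 -0.43944103 -1.09123101]
[ 20  79 230] [ 12 162 161]
pale [500.5 257.4 139.9  66.    2.9]
pale [500.5 257.4 140.3  66.4   2.8]
```

Request:
carry_out --moves '[[[-0.025,-0.03,-0.9],[0,0,0],1],[[0,0,-0.9],[0,0,0],1],[[0,0,-0.9],[0,0,0],1],[[0,0,-0.8],[0,0,0],1],[[0,0,-0.5],[0,0,0],1]]'

```text
clock: 32.05
tool_pos: [0.4992, 0.2556, -0.0342]
orientation: [179.9, 0.3, 2.8]
force: [0.4, 1.1, -0.5]
width: 0.0855
finger_force: 0.0
```

Request:
carry_out --moves '[[[0,0,0],[0,0,0],1],[[0,0,0],[0,0,0],1],[[0,0,0],[0,0,0],0.6],[[0,0,0],[0,0,0],0.6],[[0,0,0],[0,0,0],0.6]]'

```text
clock: 32.47
tool_pos: [0.503, 0.2585, -0.0269]
orientation: [-179.9, -0.3, 2.9]
force: [-1.3, -1.6, 6.4]
width: 0.0639
finger_force: 43.2
```

Request:
carry_out --moves '[[[0,0,0],[0,0,0],0.6],[[0,0,0],[0,0,0],0.6],[[0,0,0],[0,0,0],0.6]]'

```text
clock: 32.72
tool_pos: [0.503, 0.2585, -0.0269]
orientation: [-179.9, -0.3, 3.0]
force: [-1.3, -2.6, 6.8]
width: 0.0635
finger_force: 43.3
```

Request:
carry_out --moves '[[[0,0,0],[0,0,0],1],[[0,0,0],[0,0,0],1],[[0,0,0],[0,0,0],1],[[-0.02,0,-0.14],[0,0,0],1],[[0,0,0],[0,0,0],1]]'

```text
clock: 33.13
tool_pos: [0.4995, 0.2578, -0.0367]
orientation: [180.0, 0.1, 3.0]
force: [-0.4, 0.8, -0.7]
width: 0.0854
finger_force: 0.0
```

Request:
carry_out --moves '[[[0,0,0],[0,0,0],1],[[0,0,0],[0,0,0],0.6],[[0,0,0],[0,0,0],0.6],[[0,0,0],[0,0,0],0.6],[[0,0,0],[0,0,0],0.6]]'

```text
clock: 33.55
tool_pos: [0.5005, 0.2582, -0.0353]
orientation: [-180.0, -0.0, 3.0]
force: [-0.3, 0.1, 2.3]
width: 0.0647
finger_force: 45.7
```

Request:
carry_out --moves '[[[0,0,0.3],[0,0,0],0.6],[[0,0,0.7],[0,0,0],0.6],[[0,0,0.9],[0,0,0],0.6],[[0,0,0.9],[0,0,0],0.6],[[0,0,0.45],[0,0,0],0.6]]'

```text
clock: 33.97
tool_pos: [0.5018, 0.2587, 0.1003]
orientation: [-179.9, -0.4, 3.0]
force: [1.1, 0.3, 1.3]
width: 0.065
finger_force: 45.4
```

Request:
carry_out --moves '[[[0.167,-0.272,0],[0,0,0.98],0.6],[[0.167,-0.272,0],[0,0,0.98],0.6],[[0.167,-0.272,0],[0,0,0.98],0.6],[[0.167,-0.272,0],[0,0,0.98],0.6],[[0.167,-0.272,0],[0,0,0.98],0.6]]'

```text
clock: 34.38
tool_pos: [0.5338, 0.2031, 0.0951]
orientation: [180.0, -0.0, 25.7]
force: [0.1, 0.6, -0.7]
width: 0.0647
finger_force: 45.4
```

Request:
carry_out --moves '[[[0.167,-0.272,0],[0,0,0.98],0.6],[[0.167,-0.272,0],[0,0,0.98],0.6],[[0.167,-0.272,0],[0,0,0.98],0.6],[[0.167,-0.272,0],[0,0,0.98],0.6],[[0.167,-0.272,0],[0,0,0.98],0.6]]'

```text
clock: 34.8
tool_pos: [0.5672, 0.1487, 0.095]
orientation: [180.0, 0.0, 48.1]
force: [-0.2, 0.0, -0.7]
width: 0.0651
finger_force: 45.4
```

Request:
carry_out --moves '[[[0.167,-0.272,0],[0,0,0.98],0.6],[[0.167,-0.272,0],[0,0,0.98],0.6],[[0.167,-0.272,0],[0,0,0.98],0.6],[[0.167,-0.272,0],[0,0,0.98],0.6],[[0.167,-0.272,0],[0,0,0.98],0.6]]'

```text
clock: 35.22
tool_pos: [0.6006, 0.0943, 0.095]
orientation: [-180.0, 0.0, 70.6]
force: [0.8, -0.7, -1.1]
width: 0.0648
finger_force: 45.4
```

Request:
carry_out --moves '[[[0.167,-0.272,0],[0,0,0.98],0.6],[[0.167,-0.272,0],[0,0,0.98],0.6],[[0.167,-0.272,0],[0,0,0.98],0.6],[[0.167,-0.272,0],[0,0,0.98],0.6],[[0.167,-0.272,0],[0,0,0.98],0.6]]'

```text
clock: 35.63
tool_pos: [0.6339, 0.0399, 0.095]
orientation: [-180.0, -0.0, 93.0]
force: [-0.2, -0.3, -0.6]
width: 0.0649
finger_force: 45.4
```

Request:
carry_out --moves '[[[0,0,0],[0,0,0],0.6],[[0,0,0],[0,0,0],0.6],[[0,0,0],[0,0,0],0.6]]'

```text
clock: 35.88
tool_pos: [0.6335, 0.041, 0.0946]
orientation: [-180.0, -0.0, 92.7]
force: [0.1, 0.9, -1.0]
width: 0.0646
finger_force: 45.4
```

Run:
```python
from h import *
o=get_obs();print(o['tool_pos'],o['orientation'],o['width'],o['force'])
w=capture('wrist');cv2.imwrite('pics/w14.png',w['image'])
z=o['tool_pos'][2]+.0553
for s in(110,135):print('pale',wrect(w,(15,10,120),(40,s,255),(160,20,400,265),z,5))
```

```text
[0.63347147 0.0410324  0.09460069] [-1.79988255e+02 -1.74627986e-02  9.26868769e+01] 0.06458447557982924 [ 0.1291943   0.86775282 -0.98255312]
pale [630.3  83.6  66.5  60.4   2.8]
pale [620.7  86.1  85.7  67.1   3. ]
```

Request:
carry_out --moves '[[[0.025,-0.025,-0.5],[0,0,0],0.6],[[0,0,-0.5],[0,0,0],0.6],[[0,0,-0.3],[0,0,0],0.6],[[0,0,-0.15],[0,0,0],0.6],[[0,0,-0.07],[0,0,0],0.6]]'

```text
clock: 36.35
tool_pos: [0.6341, 0.0399, 0.0325]
orientation: [-179.9, -0.0, 92.8]
force: [-1.1, 0.8, -1.5]
width: 0.0648
finger_force: 45.3
```

Request:
carry_out --moves '[[[0,0,0],[0,0,0],0.6],[[0,0,0],[0,0,0],0.6]]'

```text
clock: 36.52
tool_pos: [0.6354, 0.0396, 0.0348]
orientation: [179.9, 0.0, 92.8]
force: [0.4, -0.8, -1.0]
width: 0.0648
finger_force: 45.3
```

Request:
carry_out --moves '[[[0,0,-0.03],[0,0,0],0.6],[[0,0,0],[0,0,0],0.6],[[0,0,0],[0,0,0],0.6]]'

```text
clock: 36.77
tool_pos: [0.6351, 0.0395, 0.033]
orientation: [179.9, 0.0, 92.8]
force: [0.2, -0.5, -0.6]
width: 0.0648
finger_force: 45.3
```

Request:
carry_out --moves '[[[0,0,-0.03],[0,0,0],0.6],[[0,0,0],[0,0,0],0.6],[[0,0,0],[0,0,0],0.6]]'

```text
clock: 37.02
tool_pos: [0.6348, 0.0394, 0.0311]
orientation: [-180.0, 0.0, 92.8]
force: [-0.0, -0.5, -1.4]
width: 0.0646
finger_force: 45.3
```

Request:
carry_out --moves '[[[0,0,-0.02],[0,0,0],0.6],[[0,0,0],[0,0,0],0.6],[[0,0,0],[0,0,0],0.6]]'

```text
clock: 37.27
tool_pos: [0.6349, 0.0395, 0.0307]
orientation: [180.0, 0.0, 92.8]
force: [-0.5, -0.1, 2.0]
width: 0.0654
finger_force: 45.6
```

Request:
carry_out --moves '[[[0,0,-0.015],[0,0,0],0.6],[[0,0,0],[0,0,0],0.6],[[0,0,0],[0,0,0],0.6]]'

```text
clock: 37.52
tool_pos: [0.635, 0.0395, 0.0307]
orientation: [180.0, 0.0, 92.8]
force: [-2.4, -0.1, 4.6]
width: 0.065
finger_force: 46.1
```

Contact; release gently and rise.

Request:
carry_out --moves '[[[0,0,0.015],[0,0,0],0.6],[[0,0,0],[0,0,0],0.85],[[0,0,0],[0,0,0],0.95],[[0,0,0],[0,0,0],1],[[0,0,0],[0,0,0],1]]'

```text
clock: 37.93
tool_pos: [0.6348, 0.0394, 0.0302]
orientation: [-180.0, 0.0, 92.8]
force: [0.2, -1.1, -0.6]
width: 0.0859
finger_force: 0.0
```

Request:
carry_out --moves '[[[0,0,0.3],[0,0,0],1],[[0,0,0.6],[0,0,0],1],[[0,0,0.8],[0,0,0],1],[[0,0,0.8],[0,0,0],1],[[0,0,0.5],[0,0,0],1]]'

```text
clock: 38.35
tool_pos: [0.6359, 0.0395, 0.1557]
orientation: [179.7, 0.0, 92.8]
force: [1.0, -0.2, 0.6]
width: 0.0859
finger_force: 0.0
```

Request:
carry_out --moves '[[[0,0,0],[0,0,0],1],[[0,0,0],[0,0,0],1],[[0,0,0],[0,0,0],1]]'

```text
clock: 38.6
tool_pos: [0.6344, 0.0395, 0.1497]
orientation: [-179.9, -0.0, 92.8]
force: [0.3, 0.2, -0.7]
width: 0.0855
finger_force: 0.0
```

Run:
```python
from h import *
o=get_obs();print(o['tool_pos'],o['orientation'],o['width'],o['force'])
w=capture('wrist');cv2.imwrite('pics/w15.png',w['image'])
for s in(100,110):print('pale',wrect(w,(15,10,190),(40,s,255),(150,20,400,330),.086,3))
H=cv2.cvtColor(w['image'],cv2.COLOR_BGR2HSV);print([tuple(map(int,H[160,c])) for c in range(160,380,8)])
t=capture('top');s=capture('scene');cv2.imwrite('pics/f.png',np.hstack([cv2.resize(s['image'][110:270,180:360],(450,400)),cv2.resize(t['image'][170:310,220:340],(343,400))]))
```

```text
[0.63442467 0.03945414 0.14966572] [-1.79932835e+02 -1.92501718e-03  9.28033905e+01] 0.085462886574895 [ 0.31586895  0.17149789 -0.70416327]
pale [634.1  40.3 138.7  65.  -87.3]
pale [633.9  40.3 138.5  65.3 -87.2]
[(17, 116, 170), (18, 117, 170), (17, 116, 171), (17, 116, 172), (17, 114, 172), (17, 114, 172), (18, 113, 173), (18, 112, 171), (17, 112, 171), (17, 110, 170), (19, 85, 220), (18, 85, 220), (19, 85, 219), (18, 84, 221), (18, 95, 209), (18, 85, 219), (19, 84, 219), (19, 83, 221), (19, 85, 220), (18, 84, 219), (18, 105, 162), (18, 111, 183), (18, 113, 180), (13, 156, 137), (13, 159, 138), (12, 165, 142), (13, 168, 162), (12, 165, 165)]
```

Run:
```python
from h import *
print(close_job())
```

```text
the job is handed in; nothing more can be done
None
```

The mallet is laid up dry on the board and the job is handed in; no verdict came back. By the wrist camera the pale cheek sits within about 1 mm and 0.2° of where I measured the dark one. I checked the cores and handle in place before adding the pale cheek but did not re-measure them afterwards. I kept clear of the bottle, clamp, chisel and square, and did not re-measure them at the end.

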